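Fetch the spanner and scraper from behind the cans and lay them in the shadow tray

TASK

The spanner and the gasket scraper have ended up in the back of the grey bench tray, behind the spray can and the oil tin. First stand the can and the tin upright on the rubber mat, then lay the spanner and the scraper flat and fully home in their own pockets of the plywood shadow tray, and only then put the can and the tin back upright where each stood in the bench tray, the tin with its long side along the tray again. Leave the small grease pot standing where it is, do not knock over the can or the tin, and let go of everything.

Things in the scene. Friction and masses are not known exactly. Their poses are not given: they have to be found in the camera images.
- spray_can: Round aerosol can, aluminium with a white band and a narrower black cap: 54 mm diameter, body straight up to 128 mm, cap 39 mm wide up to 155 mm in all; 0.3 kg or so, loose. Stands upright in the front row of the bench tray, left or right. Origin: centre of its underside; z up.
- oil_tin: Flat oblong steel tin with a paper label: 45 mm along its x, 95 mm along its y, flat top at 125 mm, small black screw cap (26 mm wide, 16 mm tall) on top, 28 mm off centre towards +y; 0.45 kg or so, loose. Stands upright in the front row of the bench tray at the other place. Origin: centre of its underside; z up.
- spanner: Steel combination spanner, 150 mm long, lying flat along its own x axis in the back of the bench tray behind one of the two cans. Open jaw (28 mm wide, 8 mm thick) ends at x = +65 mm, ring (21 mm across, 8 mm thick) ends at x = -85 mm; shank between them 10 mm wide, from 1 to 7 mm above the underside. Origin: balance point, on the centre line at the underside. About 0.1 kg, loose.
- scraper: Gasket scraper, 143 mm long, lying flat along its own x axis behind the other can. Wooden handle 22 mm wide and 16 mm thick from x = -65 to +25 mm; brass ferrule; steel blade 2.5 mm thick at 8 mm height, widening to 36 mm, ending at x = +78 mm. Origin: on the centre line at the underside of the handle, near the balance point. About 0.07 kg, loose.
- bench_tray: Fixed grey folded-steel bench tray, outside 174 mm along its x by 376 mm along its y, sheet 3 mm thick (inner floor 3 mm above the origin), walls 34 mm high at the back (+x) and sides, front lip (-x) 16 mm high. Cans stand in the front row at about x = -42 mm, y = +90 and -90 mm; the tools lie along y behind them at about x = +18 mm, y = +90 and -90 mm. Origin: centre of its underside.
- grease_pot: Small white pot with a steel lid, 43 mm wide, 49 mm high, standing in the front row of the bench tray midway between the can and the tin; loose, to be left alone. Origin: centre of its underside.
- shadow_tray: Fixed plywood board, 190 (x) x 170 (y) x 16 mm; origin centre of underside. Two routed pockets along x, 12 mm deep, floor 4 mm above origin, 4 mm wider all round than their tool, which fits one way only: spanner home with its origin at x 0, y +45; scraper at x 0, y -45; tool x axis along tray +x. Finger channel (x -22 to 22), as deep, crosses it. Sockets at x +-52, y 75 and x -52, y 0 rise 12 mm.
- mat: Fixed black ribbed rubber mat, 140 mm along its x by 200 mm along its y, 3 mm thick, on the side opposite the shadow tray. Room for the can and the tin side by side along y. Origin: centre of its underside.
Mind the look-alikes: they are no part of the job. Several things look just like the scraper: the one meant starts farthest to the robot's right.

How it is judged:
On the way, in this order (a step that is already met when the one before it is completed fails the run):
1. the spray can and the oil tin stand released and upright on the mat, the spanner and the scraper not yet taken out (x of spray_can in the frame of mat between -0.07 and 0.07 m and y of spray_can in the frame of mat between -0.1 and 0.1 m and z of each of spray_can, oil_tin in the frame of mat below 0.008 m and angle between each of spray_can, oil_tin's own z axis and vertical below 0.08 rad and contact force between the fingers and spray_can below 0.3 N and linear speed of each of spray_can, oil_tin below 0.02 m/s and x of oil_tin in the frame of mat between -0.07 and 0.07 m and y of oil_tin in the frame of mat between -0.1 and 0.1 m and contact force between the fingers and oil_tin below 0.3 N and distance of each of spanner, scraper from where it was at the start of the episode below 0.05 m), for 0.2 s.
2. the spanner and the scraper both lie released in their own pockets, the can and the tin still on the mat (x of spanner in the frame of shadow_tray between -0.008 and 0.008 m and y of spanner in the frame of shadow_tray between 0.037 and 0.053 m and z of each of spanner, scraper in the frame of shadow_tray below 0.0065 m and angle between each of spanner, scraper's own z axis and vertical below 0.04 rad and angle between the x axis of each of spanner, scraper and the x axis of shadow_tray, either way round below 0.15 rad and contact force between the fingers and spanner below 0.3 N and linear speed of each of spanner, scraper, spray_can, oil_tin below 0.02 m/s and x of scraper in the frame of shadow_tray between -0.008 and 0.008 m and y of scraper in the frame of shadow_tray between -0.053 and -0.037 m and contact force between the fingers and scraper below 0.3 N and x of spray_can in the frame of mat between -0.07 and 0.07 m and y of spray_can in the frame of mat between -0.1 and 0.1 m and z of each of spray_can, oil_tin in the frame of mat below 0.008 m and angle between each of spray_can, oil_tin's own z axis and vertical below 0.08 rad and contact force between the fingers and spray_can below 0.3 N and x of oil_tin in the frame of mat between -0.07 and 0.07 m and y of oil_tin in the frame of mat between -0.1 and 0.1 m and contact force between the fingers and oil_tin below 0.3 N), for 0.2 s.
At the end, for the whole second after the job is handed in: Tools released in their own pockets: origin within 8 mm of home, at most 2.5 mm above the floor, flat, within 0.15 rad; can and tin upright, released, at rest, within 15 mm of where each stood, tin square to the bench tray within 0.25 rad; grease pot upright within 20 mm of its place (x of spanner in the frame of shadow_tray between -0.008 and 0.008 m and y of spanner in the frame of shadow_tray between 0.037 and 0.053 m and z of each of spanner, scraper in the frame of shadow_tray below 0.0065 m and angle between each of spanner, scraper's own z axis and vertical below 0.04 rad and angle between the x axis of each of spanner, scraper and the x axis of shadow_tray, either way round below 0.15 rad and contact force between the fingers and spanner below 0.3 N and linear speed of each of spanner, scraper, spray_can, oil_tin below 0.02 m/s and x of scraper in the frame of shadow_tray between -0.008 and 0.008 m and y of scraper in the frame of shadow_tray between -0.053 and -0.037 m and contact force between the fingers and scraper below 0.3 N and distance of each of spray_can, oil_tin from where it was at the start of the episode below 0.015 m and angle between each of spray_can, oil_tin, grease_pot's own z axis and vertical below 0.08 rad and angular speed of each of spray_can, oil_tin below 0.1 rad/s and contact force between the fingers and spray_can below 0.3 N and contact force between the fingers and oil_tin below 0.3 N and angle between the x axis of oil_tin and the x axis of bench_tray, either way round below 0.25 rad and distance of grease_pot from where it was at the start of the episode below 0.02 m); the robot touches nothing.
It fails at once if the grease pot is shoved away or knocked over (distance of grease_pot from where it was at the start of the episode above 0.02 m or angle between grease_pot's own z axis and vertical above 0.5 rad).
It fails at once if the spray can or the oil tin is knocked over (angle between any of spray_can, oil_tin's own z axis and vertical above 0.7 rad).
It also fails if it takes over 115 s, if anything falls off the work surface, if the arm or the gripper's body presses on something with over 40 N, if the wrist force passes 120 N, or if a joint passes its speed limit or range.

ROBOT

A 6-joint arm with a two-finger parallel gripper is mounted at the origin on the work surface. World frame = base frame: x ahead of the robot, y to its left, z up, the work surface at z = 0. Lengths are in m, angles in rad, forces in N, time in s.
With the tool pointing down it reaches from about 0.325 to 0.85 m from the base axis. Payload 15.5 kg.
Tool frame: the origin (TCP) lies midway between the tips of the shut fingers; the grasp point (between the pads) lies 19 mm behind it; z points along the fingers, y is the line along which they close (so a half turn about z gives the same grasp; the last joint's range is limited). The gripper opens to 91 mm and grips with 3 to 60 N. Pads are 32 mm wide; open, the fingers measure 118 mm over their backs; the gripper's body (76 mm by 178 mm) begins 60 mm behind the grasp point.
Start: joints at [1.046, 0.494, 1.345, -0, 1.302, -0.096], TCP at [0.26, 0.568, 0.214] pointing down, gripper open.
Joint ranges: [-2.91, 2.91], [-0.82, 2.16], [0.22, 2.67], [-1.22, 4.37], [0.12, 2.79], [-3.08, 3.08]. Speed limits (rad/s): [1.89, 1.89, 2.57, 3.01, 3.01, 3.01].

INTERFACE

Orientations are given as a unit quaternion [x, y, z, w].
In Python, from workcell import env gives the robot as it stands.
- The arm moves only by the tool apply_moves, never from a script. Its argument "moves" is a list of rows, each a list of 2 entries, a list of its own where there are three numbers: the shift along the tool's x, y, z in m, then the turn, a rotation vector about the tool's x, y, z in rad. A call has 1 to 12 rows; each row shifts and turns the commanded pose from where the row before left it, along the tool's axes as they then stand; what a row does not reach is not made up. A row lasts 1/12 s, in which the tool goes at most 41.7 mm and 7.16 degrees, less where a joint would pass 70% of its speed; a pose out of reach is approached as far as the arm can. A call is refused whole if a number of a shift passes 0.0417 or a number of a turn 0.125, either way. A call with a gripper value outside its range is refused whole. "hand" is the opening in per cent of the stroke, from 0 (shut) to 100 (fully open), set as the call begins (left out, the last holds). The fingers move at their own pace and stop on an object; "force" is the grip in N (left out, the last holds). Time passes only in rows, so rows that do not move let the fingers close. It gives the time, the measured TCP pose, the force, the opening and the grip force at its end, in the units of the state.
- env.read_state(): the state, without advancing time (a new reading comes with each control period).
- env.snapshot(name): name is "side" or "top"; returns (picture, depth): 420x560x3 uint8, red, green, blue; 420x560 float32, m along the optical axis (not along the pixel's ray), 0 where there is no reading.
- env.camera_params(name): a dict with "vfov" (degrees; the focal length in pixels is half the picture's height over the tangent of half this angle, whatever the lens; pixels are square), "cx", "cy" (the principal point, pixels), "origin" and "rotation" of the camera in the world. Camera axes: x right, y up, looking along -z (the intrinsics and any distortion apply to the point x, -y, -z); pixel columns grow to the right and rows downward; lengths in m; the calibration is good to about 2 mm. A picture is of the moment at which its call begins. camera_params takes no time and is no camera call.
- env.hand_in(): hands the job in; it is judged then, once.
The state is a dict: "t": time; "joints": joint angles; "joint_velocities": joint speeds; "joint_efforts": joint torques, N m; "eef_pos": TCP position; "orientation": TCP orientation; "wrist_force": force on the tool from outside, world axes, zero at the start; "wrist_torque": the same for the moment, N m; "gripper_width": finger opening in m; "gripper_force": force on a finger pad.
Only numpy, scipy, OpenCV 4.12 (cv2) and the standard library are available. Lean on these libraries where they do the work, as an engineer would, in place of code of your own. Each camera call takes 0.05 s, during which the arm holds its last target. There are 200 camera calls.

## Working session

There is one attempt and no reset: what is moved stays moved. The work goes in short steps, Python scripts to look and compute and a tool call to move; the robot and the scene stay as the last step left them, time stands still between calls to the robot, and variables do not carry over. Pictures are saved under pics/ and viewed, at most 14 in all, crops included, and the job is handed in when it is done.

Besides the shell and the picture viewer there is one more tool, called after ">>>" by a JSON object that holds its "api" and its "payload", one argument or row to a line. apply_moves: Moves the arm, as the interface text tells. Its arguments: {"type":"object","properties":{"moves":{"type":"array","items":{"type":"array"}},"hand":{"type":"number"},"force":{"type":"number"}},"required":["moves"]}

```bash
ls; mkdir -p pics
python3 - <<'E'
from workcell import env
import cv2,numpy as np
for n in("top","side"):
    p,d=env.snapshot(n); cv2.imwrite(f"pics/{n}0.png",p[:,:,::-1]); np.save(f"pics/{n}0.npy",d)
    print(n,env.camera_params(n))
print(env.read_state())
E
```

```text
pics
top {'vfov': 44.64266205899657, 'cx': 291.35456316290487, 'cy': 208.51037435124226, 'origin': array([ 0.31343428, -0.01178177,  1.19824481]), 'rotation': array([-0.08003269,  0.05984688,  0.7106685 , -0.69639314])}
side {'vfov': 56.85179556536804, 'cx': 276.755475735168, 'cy': 209.36764837985348, 'origin': array([ 0.65064513, -0.55311065,  0.78184663]), 'rotation': array([0.32280684, 0.02691872, 0.08520883, 0.94223701])}
{'t': 0.1, 'joints': array([ 1.04650749e+00,  4.94144952e-01,  1.34604732e+00,  2.19373577e-05,
        1.30251065e+00, -9.55158854e-02]), 'joint_velocities': array([-0.00023928, -0.0013459 , -0.0005132 , -0.00015006, -0.00117244,
       -0.00055881]), 'joint_efforts': array([ 3.15242920e-03, -8.80237269e+01, -3.82547951e+01,  7.09855556e-02,
        4.79649834e-02, -8.28297652e-05]), 'eef_pos': array([0.25967784, 0.56813191, 0.21339043]), 'orientation': array([ 2.12750805e-01,  9.77106333e-01, -5.25465118e-04, -1.79367979e-04]), 'wrist_force': array([-0.73321046, -0.46732327,  0.21008624]), 'wrist_torque': array([-0.02730484,  0.00655942,  0.00601997]), 'gripper_force': 0.0, 'gripper_width': 0.09114960874223725}
```

View pics/top0.png

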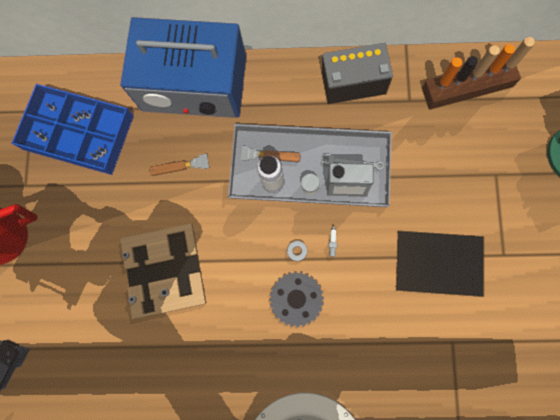

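View pics/side0.png

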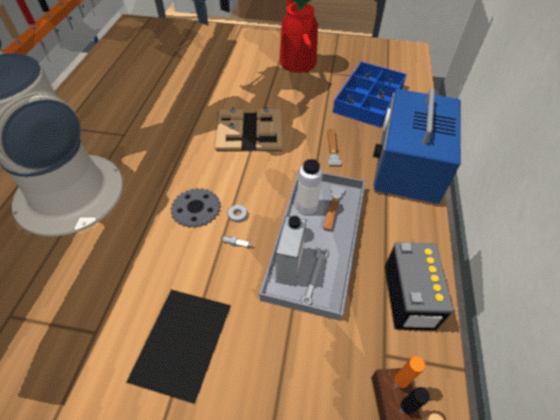

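Top view: the spray can is at about (269,168), the pot at (310,182), the tin at (350,175) and the spanner behind it at (350,160). The shadow tray is at (162,272) and the mat at (440,264). There are two scraper candidates: A at (180,163), loose on the bench to the left, and B at (272,155), in the bench tray. Robot right is image right, so B fits: it is farther right and behind the can. I'll measure and confirm B in a crop.

```bash
cat > h.py <<'E'
import numpy as np, cv2
from workcell import env
from scipy.spatial.transform import Rotation as R
def cam(n):
    c=env.camera_params(n); f=210/np.tan(np.radians(c["vfov"]/2)); q=np.array(c["rotation"])
    return f,c["cx"],c["cy"],np.array(c["origin"]),R.from_quat(q).as_matrix()
def ray(n,uv):
    f,cx,cy,o,M=cam(n); uv=np.atleast_2d(uv).astype(float)
    return o,np.c_[(uv[:,0]-cx)/f,-(uv[:,1]-cy)/f,-np.ones(len(uv))]@M.T
def plane(n,uv,z):
    o,d=ray(n,uv); return o+d*((z-o[2])/d[:,2])[:,None]
def cloud(n,dep):
    v,u=np.mgrid[:420,:560]; o,d=ray(n,np.c_[u.ravel(),v.ravel()])
    return (o+d*dep.reshape(-1,1)).reshape(420,560,3)
def proj(n,P):
    f,cx,cy,o,M=cam(n); p=(np.atleast_2d(P)-o)@M; return np.c_[cx+f*p[:,0]/-p[:,2],cy-f*p[:,1]/-p[:,2]]
E
python3 - <<'E'
from h import *
np.set_printoptions(precision=4,suppress=True)
for n in("top","side"):
    d=np.load(f"pics/{n}0.npy"); P=cloud(n,d); im=cv2.imread(f"pics/{n}0.png")
    print(n, "origin proj",proj(n,[0,0,0]), (d==0).sum())
    ok=d>0
    if n=="top":
        for nm,uv in dict(can=(267,164),tin=(355,178),mat=(440,264),table=(340,300),shadow=(180,270),pot=(310,180),tfloor=(320,150),scr=(285,156)).items(): print(nm,P[uv[1],uv[0]])
    x,y,z=P[...,0],P[...,1],P[...,2]
    roi=ok&(x>.3)&(x<.75)&(np.abs(y)<.4)
    def rect(m,nm):
        m=m&roi; 
        k=cv2.connectedComponentsWithStats(m.astype(np.uint8))
        for i in range(1,k[0]):
            if k[2][i,4]>25:
                q=P[k[1]==i]; r=cv2.minAreaRect(q[:,:2].astype(np.float32)); print(n,nm,k[2][i,4],"z",np.median(q[:,2]),"c",np.array(r[0]),"sz",np.array(r[1]),r[2], "uv",k[3][i])
    rect((z>.145)&(z<.17),"cantop"); rect((z>.119)&(z<.14),"tintop"); rect((z>.045)&(z<.06),"pot")
    g=im.max(2)
    rect(z<.02,"low") if 0 else None
    rect((g<50)&(z<.012),"dark")
    rect((z>.025)&(z<.042),"wall")
    rect((z>.011)&(z<.02),"board")
im=cv2.imread("pics/top0.png")
cv2.imwrite("pics/crop1.png",cv2.resize(im[115:215,140:400],None,fx=3,fy=3,interpolation=cv2.INTER_CUBIC))
E
```

```text
top origin proj [[305.1719 458.0868]] 944
can [0.6195 0.066  0.1591]
tin [ 0.5931 -0.1214  0.1257]
mat [ 0.415  -0.3216  0.0016]
table [ 0.3372 -0.0879 -0.0028]
shadow [0.4127 0.2833 0.0058]
pot [ 0.6099 -0.0251  0.0528]
tfloor [ 0.6976 -0.0519  0.0029]
scr [0.6797 0.0331 0.0187]
top cantop 273 z 0.15776779558549947 c [0.6195 0.0639] sz [0.0375 0.0374] 73.0037841796875 uv [268.2271 164.7106]
top tintop 145 z 0.135080071977854 c [0.6141 0.0613] sz [0.0409 0.0533] 23.719810485839844 uv [270.7517 173.0828]
top tintop 830 z 0.12776221095134033 c [ 0.6043 -0.1131] sz [0.0954 0.0473] 87.48397827148438 uv [352.6518 173.612 ]
top pot 269 z 0.051862765076420736 c [ 0.6043 -0.025 ] sz [0.0418 0.0408] 85.7140121459961 uv [309.9777 182.487 ]
top pot 28 z 0.05388797152136571 c [0.5995 0.0609] sz [0.0127 0.0451] 9.277231216430664 uv [273.75   186.1429]
top pot 59 z 0.05339374651050033 c [ 0.5821 -0.1115] sz [0.0917 0.0037] 86.30696868896484 uv [348.1525 190.9153]
top dark 130 z 0.004031859945620497 c [0.4737 0.2918] sz [0.0539 0.0364] 10.150566101074219 uv [176.2615 243.5   ]
top dark 970 z 0.0039
[... 4521 characters left out ...]
 board 166 z 0.017732551939414032 c [ 0.5608 -0.104 ] sz [0.1842 0.0061] 85.59756469726562 uv [270.2771 261.0482]
side board 138 z 0.015884763489227183 c [ 0.4715 -0.0752] sz [0.0697 0.0196] 1.673791527748108 uv [234.9058 240.9203]
side board 58 z 0.012376145455430199 c [ 0.6712 -0.0722] sz [0.0291 0.0242] 80.20974731445312 uv [320.7759 253.5862]
side board 35 z 0.015129649118562516 c [ 0.6022 -0.1614] sz [0.0421 0.0041] 1.2143127918243408 uv [285.1714 281.8   ]
side board 30 z 0.011831632581208007 c [ 0.6551 -0.1775] sz [0.0382 0.0123] 89.69342803955078 uv [309.     294.4333]
side board 150 z 0.015261528508142719 c [ 0.637  -0.2156] sz [0.0079 0.1754] 84.3346939086914 uv [297.26   307.2133]
```

View pics/crop1.png

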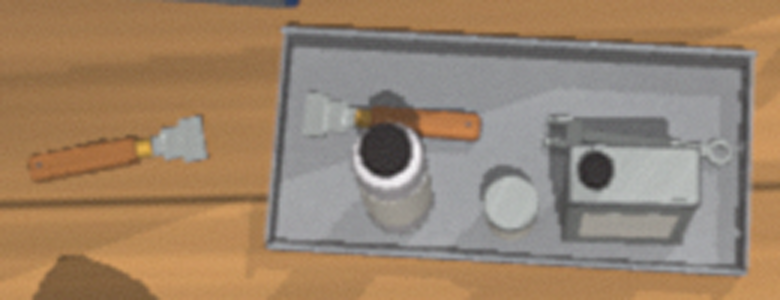

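The crop confirms it. B, at crop (395,120), is the scraper in the tray, with its blade toward +y. A, at crop (115,150), is a decoy farther left. The spanner's jaw end is on the left (+y) and its ring on the right. Next I need the mat pose, a close look at the pockets, and a move planner.

```bash
cat >> h.py <<'E'
def pose():
    s=env.read_state(); M=R.from_quat(s["orientation"]).as_matrix()
    return np.array(s["eef_pos"]),np.degrees(np.arctan2(M[1,1],M[0,1])),s,M
def plan(xyz,psi=None,step=.035):
    p,a,s,M=pose(); d=np.array(xyz)-p; da=0 if psi is None else (psi-a+180)%360-180
    n=int(max(np.ceil(np.linalg.norm(d)/step),np.ceil(abs(np.radians(da))/.12),1)); a0=a
    print("from",p.round(4),"psi",round(a,2),"d",d.round(4),"da",round(da,2),"n",n, "tilt", (M[:,2]).round(4))
    rows=[]
    for i in range(n):
        b=np.radians(a0+da*i/n); y=np.array([np.cos(b),np.sin(b),0]); z=np.array([0,0,-1.]); x=np.cross(y,z)
        w=d/n; rows.append([[round(w@x,4),round(w@y,4),round(w@z,4)],[0,0,round(-np.radians(da)/n,4)]])
    for k in range(0,n,12): print(str(rows[k:k+12]).replace(" ",""))
E
python3 - <<'E'
from h import *
np.set_printoptions(precision=4,suppress=True)
im=cv2.imread("pics/top0.png"); m=np.zeros((420,560),np.uint8)
m[215:310,385:500]=(im.max(2)[215:310,385:500]<60)
c=max(cv2.findContours(m,0,2)[0],key=cv2.contourArea)[:,0]
r=cv2.minAreaRect(plane("top",c,.003)[:,:2].astype(np.float32)); print("mat",r)
a=cv2.resize(im[215:330,105:220],(400,400),interpolation=cv2.INTER_CUBIC)
s=cv2.imread("pics/side0.png"); b=cv2.resize(s[95:165,205:295],(400,311),interpolation=cv2.INTER_CUBIC)
o=np.zeros((400,800,3),np.uint8);o[:,:400]=a;o[:311,400:]=b;cv2.imwrite("pics/crop2.png",o)
plan([.604,-.114,.2],-2.7)
E
```

```text
mat ((0.4179457426071167, -0.3203437924385071), (0.19409213960170746, 0.13532400131225586), 84.86293029785156)
from [0.2597 0.5681 0.2134] psi 65.43 d [ 0.3443 -0.6821 -0.0134] da -68.13 n 22 tilt [-0.0006 -0.001  -1.    ]
[[[np.float64(-0.0271),np.float64(-0.0217),np.float64(0.0006)],[0,0,np.float64(0.0541)]],[[np.float64(-0.0283),np.float64(-0.0202),np.float64(0.0006)],[0,0,np.float64(0.0541)]],[[np.float64(-0.0293),np.float64(-0.0186),np.float64(0.0006)],[0,0,np.float64(0.0541)]],[[np.float64(-0.0303),np.float64(-0.017),np.float64(0.0006)],[0,0,np.float64(0.0541)]],[[np.float64(-0.0311),np.float64(-0.0154),np.float64(0.0006)],[0,0,np.float64(0.0541)]],[[np.float64(-0.0319),np.float64(-0.0137),np.float64(0.0006)],[0,0,np.float64(0.0541)]],[[np.float64(-0.0326),np.float64(-0.0119),np.float64(0.0006)],[0,0,np.float64(0.0541)]],[[np.float64(-0.0332),np.float64(-0.0101),np.float64(0.0006)],[0,0,np.float64(0.0541)]],[[np.float64(-0.0337),np.float64(-0.0083),np.float64(0.0006)],[0,0,np.float64(0.0541)]],[[np.float64(-0.0341),np.float64(-0.0065),np.float64(0.0006)],[0,0,np.float64(0.0541)
[... 350 characters left out ...]
1)]],[[np.float64(-0.0346),np.float64(0.0029),np.float64(0.0006)],[0,0,np.float64(0.0541)]],[[np.float64(-0.0344),np.float64(0.0047),np.float64(0.0006)],[0,0,np.float64(0.0541)]],[[np.float64(-0.0341),np.float64(0.0066),np.float64(0.0006)],[0,0,np.float64(0.0541)]],[[np.float64(-0.0337),np.float64(0.0084),np.float64(0.0006)],[0,0,np.float64(0.0541)]],[[np.float64(-0.0332),np.float64(0.0102),np.float64(0.0006)],[0,0,np.float64(0.0541)]],[[np.float64(-0.0326),np.float64(0.012),np.float64(0.0006)],[0,0,np.float64(0.0541)]],[[np.float64(-0.0319),np.float64(0.0137),np.float64(0.0006)],[0,0,np.float64(0.0541)]],[[np.float64(-0.0311),np.float64(0.0154),np.float64(0.0006)],[0,0,np.float64(0.0541)]]]
```

View pics/crop2.png

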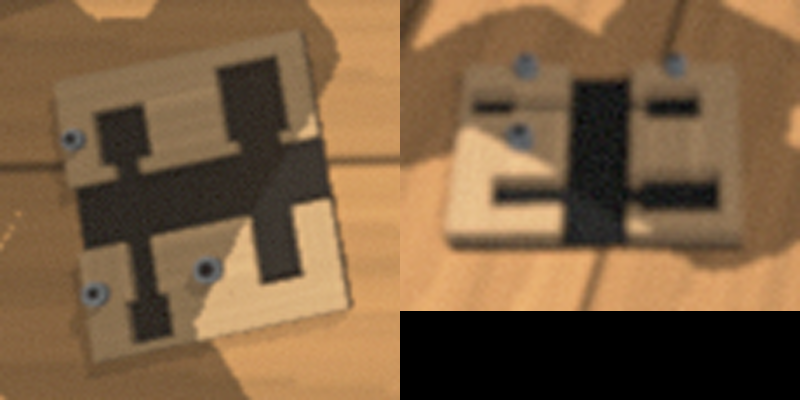

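The spanner pocket is on the left and the scraper pocket on the right. Both wide ends (jaw and blade) face away from the robot, so tray +x points ahead, at about 10.7° yaw.

Run:
```python
s=open("h.py").read(); i=s.index("def plan")
open("h.py","w").write(s[:i]+'''def plan(xyz,psi=None,step=.036):
    """turn in place first, then shift; numbers per row in tool axes"""
    p,a,s,M=pose(); d=np.array(xyz)-p; da=0 if psi is None else (psi-a+180)%360-180
    nt=int(np.ceil(abs(np.radians(da))/.12)); b=np.radians(a+da)
    y=np.array([np.cos(b),np.sin(b),0]); z=np.array([0,0,-1.]); x=np.cross(y,z)
    n=max(1,int(np.ceil(np.linalg.norm(d)/step))); w=np.array([d@x,d@y,d@z])
    print("t",round(s["t"],1),"at",p.round(4),"psi",round(a,2),"tilt",M[:2,2].round(4),"| turn",nt,"x",round(-np.radians(da)/max(nt,1),4),"| shift",n,"x",(w/n).round(4),"tot",w.round(4))
''')
```

>>> {"api": "apply_moves", "payload": {
  "moves": [
    [[0,0,0],[0,0,0.119]],
    [[0,0,0],[0,0,0.119]],
    [[0,0,0],[0,0,0.119]],
    [[0,0,0],[0,0,0.119]],
    [[0,0,0],[0,0,0.119]],
    [[0,0,0],[0,0,0.119]],
    [[0,0,0],[0,0,0.119]],
    [[0,0,0],[0,0,0.119]],
    [[0,0,0],[0,0,0.119]],
    [[0,0,0],[0,0,0.119]]
  ],
  "hand": 100,
  "force": 25
}}

```text
t: 0.93
eef_pos: [0.2598, 0.5682, 0.2136]
orientation: [0.726, 0.688, -0.0, 0.0]
wrist_force: [-0.5, 0.1, -0.0]
gripper_width: 0.0912
gripper_force: 0.0
```

>>> {"api": "apply_moves", "payload": {
  "moves": [
    [[-0.03,0.017,0],[0,0,0]],
    [[-0.03,0.017,0],[0,0,0]],
    [[-0.03,0.017,0],[0,0,0]],
    [[-0.03,0.017,0],[0,0,0]],
    [[-0.03,0.017,0],[0,0,0]],
    [[-0.03,0.017,0],[0,0,0]],
    [[-0.03,0.017,0],[0,0,0]],
    [[-0.03,0.017,0],[0,0,0]],
    [[-0.03,0.017,0],[0,0,0]],
    [[-0.03,0.017,0],[0,0,0]],
    [[-0.03,0.017,0],[0,0,0]]
  ]
}}

```text
t: 1.85
eef_pos: [0.4311, 0.2282, 0.2138]
orientation: [0.724, 0.69, -0.0, -0.0]
wrist_force: [0.5, 0.4, 0.3]
gripper_width: 0.0916
gripper_force: 0.0
```

>>> {"api": "apply_moves", "payload": {
  "moves": [
    [[-0.03,0.017,0],[0,0,0]],
    [[-0.03,0.017,0],[0,0,0]],
    [[-0.03,0.017,0],[0,0,0]],
    [[-0.03,0.017,0],[0,0,0]],
    [[-0.03,0.017,0],[0,0,0]],
    [[-0.03,0.017,0],[0,0,0]],
    [[-0.03,0.017,0],[0,0,0]],
    [[-0.03,0.017,0],[0,0,0]],
    [[-0.03,0.017,0],[0,0,0]],
    [[-0.03,0.017,0],[0,0,0]],
    [[-0.03,0.017,0],[0,0,0]],
    [[0,0,0],[0,0,0]]
  ]
}}

```text
t: 2.85
eef_pos: [0.6039, -0.114, 0.2134]
orientation: [0.725, 0.689, -0.0, 0.001]
wrist_force: [-0.7, 0.3, 0.2]
gripper_width: 0.0914
gripper_force: 0.0
```

```bash
python3 -c "
from h import *
plan([.604,-.114,.093],-2.7)"
```

```text
Traceback (most recent call last):
  File "h.py", line 12, in plan
    p,a,s,M=pose(); d=np.array(xyz)-p; da=0 if psi is None else (psi-a+180)%360-180
            ^^^^
NameError: name 'pose' is not defined
```

```bash
python3 - <<'E'
s=open("h.py").read(); i=s.index("def plan")
mid='''def plane(n,uv,z):
    o,d=ray(n,uv); return o+d*((z-o[2])/d[:,2])[:,None]
def cloud(n,dep):
    v,u=np.mgrid[:420,:560]; o,d=ray(n,np.c_[u.ravel(),v.ravel()])
    return (o+d*dep.reshape(-1,1)).reshape(420,560,3)
def proj(n,P):
    f,cx,cy,o,M=cam(n); p=(np.atleast_2d(P)-o)@M; return np.c_[cx+f*p[:,0]/-p[:,2],cy-f*p[:,1]/-p[:,2]]
def pose():
    s=env.read_state(); M=R.from_quat(s["orientation"]).as_matrix()
    return np.array(s["eef_pos"]),np.degrees(np.arctan2(M[1,1],M[0,1])),s,M
'''
open("h.py","w").write(s[:i]+mid+s[i:])
E
python3 -c "
from h import *
plan([.604,-.114,.093],-2.7)"
```

```text
t 2.9 at [ 0.6039 -0.114   0.2134] psi -2.94 tilt [ 0.0011 -0.0016] | turn 1 x -0.0041 | shift 4 x [-0.      0.      0.0301] tot [-0.000e+00  1.000e-04  1.204e-01]
```

>>> {"api": "apply_moves", "payload": {
  "moves": [
    [[0,0,0.02],[0,0,0]],
    [[0,0,0.02],[0,0,0]],
    [[0,0,0.02],[0,0,0]],
    [[0,0,0.02],[0,0,0]],
    [[0,0,0.02],[0,0,0]],
    [[0,0,0.02],[0,0,0]],
    [[0,0,0],[0,0,0]]
  ]
}}

```text
t: 3.43
eef_pos: [0.5995, -0.1081, 0.0903]
orientation: [0.724, 0.69, -0.002, -0.003]
wrist_force: [-2.0, 0.9, -0.8]
gripper_width: 0.0909
gripper_force: 0.0
```

>>> {"api": "apply_moves", "payload": {
  "moves": [
    [[0,0,0],[0,0,0]],
    [[0,0,0],[0,0,0]],
    [[0,0,0],[0,0,0]],
    [[0,0,0],[0,0,0]],
    [[0,0,0],[0,0,0]],
    [[0,0,0],[0,0,0]],
    [[0,0,0],[0,0,0]],
    [[0,0,0],[0,0,0]]
  ],
  "hand": 0,
  "force": 25
}}

```text
t: 4.1
eef_pos: [0.6021, -0.1088, 0.0943]
orientation: [0.724, 0.69, 0.0, 0.0]
wrist_force: [1.5, 0.3, 3.4]
gripper_width: 0.045
gripper_force: 24.9
```

>>> {"api": "apply_moves", "payload": {
  "moves": [
    [[0,0,-0.02],[0,0,0]],
    [[0,0,-0.02],[0,0,0]],
    [[0,0,-0.02],[0,0,0]],
    [[0,0,-0.02],[0,0,0]],
    [[0,0,0],[0,0,0]],
    [[0,0,0],[0,0,0]]
  ]
}}

```text
t: 4.6
eef_pos: [0.6019, -0.1088, 0.174]
orientation: [0.724, 0.69, 0.0, 0.0]
wrist_force: [-0.5, -0.3, -5.0]
gripper_width: 0.0454
gripper_force: 25.0
```

```bash
python3 -c "
from h import *
print(env.read_state()['wrist_force'])
b=np.radians(-5.1);c=np.array([.418,-.320]);t=c+ -46*.001*np.array([-np.sin(b),np.cos(b)]);print(t)
plan([*t,.174],-4.5)"
```

```text
[-0.47928825 -0.34593879 -5.03672325]
[ 0.41391086 -0.36581789]
t 4.6 at [ 0.6019 -0.1088  0.174 ] psi -2.75 tilt [ 0.0009 -0.0003] | turn 1 x 0.0305 | shift 9 x [-0.0301 -0.0186  0.    ] tot [-0.271  -0.1672  0.    ]
```

>>> {"api": "apply_moves", "payload": {
  "moves": [
    [[-0.0296,-0.0186,0],[0,0,0.03]],
    [[-0.0296,-0.0186,0],[0,0,0]],
    [[-0.0296,-0.0186,0],[0,0,0]],
    [[-0.0296,-0.0186,0],[0,0,0]],
    [[-0.0296,-0.0186,0],[0,0,0]],
    [[-0.0296,-0.0186,0],[0,0,0]],
    [[-0.0296,-0.0186,0],[0,0,0]],
    [[-0.0296,-0.0186,0],[0,0,0]],
    [[-0.0296,-0.0186,0],[0,0,0]],
    [[0,0,0],[0,0,0]],
    [[0,0,0],[0,0,0]]
  ]
}}

```text
t: 5.52
eef_pos: [0.4132, -0.3627, 0.1722]
orientation: [0.735, 0.678, -0.0, -0.001]
wrist_force: [0.6, 0.6, -4.8]
gripper_width: 0.045
gripper_force: 25.0
```

Run:
```python
from h import *
p,d=env.snapshot("side"); cv2.imwrite("pics/side1.png",p[:,:,::-1])
plan([.414,-.361,.0945],-4.5)
```

```text
t 5.6 at [ 0.414  -0.3617  0.1724] psi -4.57 tilt [-0.0016  0.0019] | turn 1 x -0.0012 | shift 3 x [ 0.0002 -0.      0.026 ] tot [ 0.0007 -0.      0.0779]
```

View pics/side1.png

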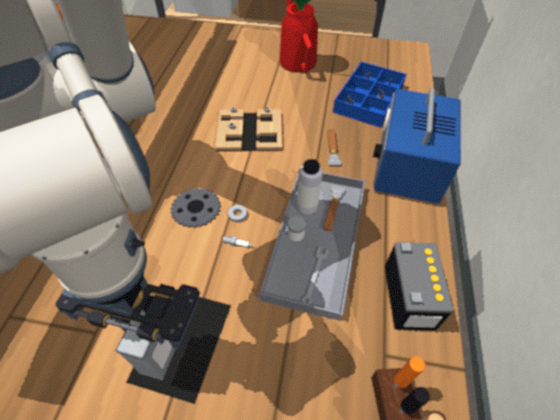

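The tin hangs over the mat at (150,350), and the tray is undisturbed with the pot at (296,228). I'll lower it.

>>> {"api": "apply_moves", "payload": {
  "moves": [
    [[0,0,0.02],[0,0,0]],
    [[0,0,0.02],[0,0,0]],
    [[0,0,0.02],[0,0,0]],
    [[0,0,0.01],[0,0,0]],
    [[0,0,0.006],[0,0,0]],
    [[0,0,0.002],[0,0,0]],
    [[0,0,0],[0,0,0]],
    [[0,0,0],[0,0,0]]
  ]
}}

```text
t: 6.23
eef_pos: [0.4155, -0.3622, 0.0966]
orientation: [0.734, 0.679, -0.0, 0.001]
wrist_force: [-0.6, -1.2, -4.7]
gripper_width: 0.0447
gripper_force: 25.0
```

>>> {"api": "apply_moves", "payload": {
  "moves": [
    [[0,0,0.0015],[0,0,0]],
    [[0,0,0.001],[0,0,0]],
    [[0,0,0],[0,0,0]],
    [[0,0,0],[0,0,0]]
  ]
}}

```text
t: 6.57
eef_pos: [0.4156, -0.3622, 0.0946]
orientation: [0.734, 0.679, 0.0, 0.001]
wrist_force: [0.4, 4.0, 9.9]
gripper_width: 0.045
gripper_force: 25.0
```

Contact. Release and rise, then go to the can.

>>> {"api": "apply_moves", "payload": {
  "moves": [
    [[0,0,0],[0,0,0]],
    [[0,0,0],[0,0,0]],
    [[0,0,0],[0,0,0]],
    [[0,0,0],[0,0,0]],
    [[0,0,0],[0,0,0]],
    [[0,0,0],[0,0,0]]
  ],
  "hand": 100
}}

```text
t: 7.07
eef_pos: [0.415, -0.362, 0.0934]
orientation: [0.734, 0.679, -0.0, 0.0]
wrist_force: [0.8, -0.7, 0.1]
gripper_width: 0.0822
gripper_force: 0.0
```

>>> {"api": "apply_moves", "payload": {
  "moves": [
    [[0,0,-0.01],[0,0,0]],
    [[0,0,-0.02],[0,0,0]],
    [[0,0,-0.03],[0,0,0]],
    [[0,0,-0.03],[0,0,0]],
    [[0,0,-0.03],[0,0,0]],
    [[0,0,0],[0,0,0]]
  ]
}}

```text
t: 7.57
eef_pos: [0.4167, -0.3638, 0.2196]
orientation: [0.734, 0.679, -0.0, 0.004]
wrist_force: [0.6, -0.8, 0.3]
gripper_width: 0.0913
gripper_force: 0.0
```

Run:
```python
from h import *
plan([.6194,.0628,.21],-4.5)
```

```text
t 7.6 at [ 0.4167 -0.3638  0.2196] psi -4.46 tilt [ 0.0057 -0.0062] | turn 1 x 0.0007 | shift 14 x [0.0315 0.012  0.0007] tot [0.4412 0.1686 0.0096]
```

>>> {"api": "apply_moves", "payload": {
  "moves": [
    [[0.0316,0.012,0],[0,0,0]],
    [[0.0316,0.012,0],[0,0,0]],
    [[0.0316,0.012,0],[0,0,0]],
    [[0.0316,0.012,0],[0,0,0]],
    [[0.0316,0.012,0],[0,0,0]],
    [[0.0316,0.012,0],[0,0,0]],
    [[0.0316,0.012,0],[0,0,0]]
  ]
}}

```text
t: 8.15
eef_pos: [0.5164, -0.1464, 0.2141]
orientation: [0.734, 0.679, 0.0, 0.0]
wrist_force: [1.0, -0.3, 0.9]
gripper_width: 0.0913
gripper_force: 0.0
```

>>> {"api": "apply_moves", "payload": {
  "moves": [
    [[0.0316,0.012,0],[0,0,0]],
    [[0.0316,0.012,0],[0,0,0]],
    [[0.0316,0.012,0],[0,0,0]],
    [[0.0316,0.012,0],[0,0,0]],
    [[0.0316,0.012,0],[0,0,0]],
    [[0.0316,0.012,0],[0,0,0]],
    [[0.0316,0.012,0],[0,0,0]],
    [[0,0,0],[0,0,0]],
    [[0,0,0],[0,0,0]],
    [[0,0,0],[0,0,0]]
  ]
}}

```text
t: 8.98
eef_pos: [0.6166, 0.0658, 0.2136]
orientation: [0.734, 0.679, -0.0, 0.0]
wrist_force: [-0.9, -0.0, 0.2]
gripper_width: 0.0911
gripper_force: 0.0
```

Run:
```python
from h import *
plan([.6194,.0628,.105],-4.5)
```

```text
t 9.0 at [0.6166 0.0658 0.2136] psi -4.44 tilt [-0.0003 -0.0003] | turn 1 x 0.001 | shift 4 x [-0.0007  0.0008  0.0271] tot [-0.0028  0.003   0.1086]
```

>>> {"api": "apply_moves", "payload": {
  "moves": [
    [[-0.003,0.003,0],[0,0,0]],
    [[0,0,0.018],[0,0,0]],
    [[0,0,0.018],[0,0,0]],
    [[0,0,0.018],[0,0,0]],
    [[0,0,0.018],[0,0,0]],
    [[0,0,0.018],[0,0,0]],
    [[0,0,0.018],[0,0,0]],
    [[0,0,0],[0,0,0]],
    [[0,0,0],[0,0,0]],
    [[0,0,0],[0,0,0]]
  ]
}}

```text
t: 9.82
eef_pos: [0.6202, 0.0621, 0.1066]
orientation: [0.734, 0.679, 0.0, 0.0]
wrist_force: [0.2, -0.0, -0.0]
gripper_width: 0.091
gripper_force: 0.0
```

>>> {"api": "apply_moves", "payload": {
  "moves": [
    [[0,0,0],[0,0,0]],
    [[0,0,0],[0,0,0]],
    [[0,0,0],[0,0,0]],
    [[0,0,0],[0,0,0]],
    [[0,0,0],[0,0,0]],
    [[0,0,0],[0,0,0]],
    [[0,0,0],[0,0,0]],
    [[0,0,0],[0,0,0]]
  ],
  "hand": 0,
  "force": 25
}}

```text
t: 10.48
eef_pos: [0.6198, 0.0628, 0.1055]
orientation: [0.734, 0.679, 0.0, 0.0]
wrist_force: [0.3, 0.2, 1.2]
gripper_width: 0.0532
gripper_force: 25.0
```

>>> {"api": "apply_moves", "payload": {
  "moves": [
    [[0,0,-0.02],[0,0,0]],
    [[0,0,-0.02],[0,0,0]],
    [[0,0,-0.02],[0,0,0]],
    [[0,0,-0.02],[0,0,0]],
    [[0,0,0],[0,0,0]],
    [[0,0,0],[0,0,0]],
    [[0,0,0],[0,0,0]]
  ]
}}

```text
t: 11.07
eef_pos: [0.6189, 0.0628, 0.1841]
orientation: [0.734, 0.679, -0.001, -0.001]
wrist_force: [0.4, 0.5, -4.0]
gripper_width: 0.0535
gripper_force: 25.0
```

Run:
```python
from h import *
b=np.radians(-5.1);c=np.array([.418,-.320]);t=c+ .055*np.array([-np.sin(b),np.cos(b)])
plan([*t,.185],-4.5)
```

```text
t 11.1 at [0.6189 0.0628 0.1841] psi -4.47 tilt [-0.0018 -0.    ] | turn 1 x 0.0006 | shift 11 x [-0.0311 -0.0154 -0.0001] tot [-0.3424 -0.1697 -0.0009]
```

>>> {"api": "apply_moves", "payload": {
  "moves": [
    [[-0.0311,-0.0154,0],[0,0,0]],
    [[-0.0311,-0.0154,0],[0,0,0]],
    [[-0.0311,-0.0154,0],[0,0,0]],
    [[-0.0311,-0.0154,0],[0,0,0]],
    [[-0.0311,-0.0154,0],[0,0,0]],
    [[-0.0311,-0.0154,0],[0,0,0]],
    [[-0.0311,-0.0154,0],[0,0,0]],
    [[-0.0311,-0.0154,0],[0,0,0]],
    [[-0.0311,-0.0154,0],[0,0,0]],
    [[-0.0311,-0.0154,0],[0,0,0]],
    [[-0.0311,-0.0154,0],[0,0,0]],
    [[0,0,0],[0,0,0]]
  ]
}}

```text
t: 12.07
eef_pos: [0.4211, -0.269, 0.1841]
orientation: [0.735, 0.678, -0.001, -0.001]
wrist_force: [0.8, 1.6, -4.6]
gripper_width: 0.0531
gripper_force: 25.0
```

>>> {"api": "apply_moves", "payload": {
  "moves": [
    [[0,0,0.02],[0,0,0]],
    [[0,0,0.02],[0,0,0]],
    [[0,0,0.02],[0,0,0]],
    [[0,0,0.01],[0,0,0]],
    [[0,0,0.006],[0,0,0]],
    [[0,0,0.001],[0,0,0]],
    [[0,0,0],[0,0,0]],
    [[0,0,0],[0,0,0]],
    [[0,0,0],[0,0,0]]
  ]
}}

```text
t: 12.82
eef_pos: [0.4245, -0.2652, 0.109]
orientation: [0.734, 0.679, 0.0, 0.001]
wrist_force: [0.2, -0.1, -4.3]
gripper_width: 0.0531
gripper_force: 25.0
```

>>> {"api": "apply_moves", "payload": {
  "moves": [
    [[0,0,0.001],[0,0,0]],
    [[0,0,0],[0,0,0]],
    [[0,0,0],[0,0,0]]
  ]
}}

```text
t: 13.07
eef_pos: [0.4242, -0.2651, 0.1077]
orientation: [0.734, 0.679, 0.0, 0.0]
wrist_force: [-0.1, -0.1, -3.8]
gripper_width: 0.0536
gripper_force: 25.0
```

>>> {"api": "apply_moves", "payload": {
  "moves": [
    [[0,0,0.0015],[0,0,0]],
    [[0,0,0.001],[0,0,0]],
    [[0,0,0],[0,0,0]],
    [[0,0,0],[0,0,0]]
  ]
}}

```text
t: 13.4
eef_pos: [0.4245, -0.2652, 0.1055]
orientation: [0.734, 0.679, 0.0, 0.001]
wrist_force: [0.2, 1.7, 9.1]
gripper_width: 0.053
gripper_force: 25.0
```

>>> {"api": "apply_moves", "payload": {
  "moves": [
    [[0,0,0],[0,0,0]],
    [[0,0,0],[0,0,0]],
    [[0,0,0],[0,0,0]],
    [[0,0,0],[0,0,0]],
    [[0,0,0],[0,0,0]],
    [[0,0,0],[0,0,0]]
  ],
  "hand": 100
}}

```text
t: 13.9
eef_pos: [0.4241, -0.265, 0.1049]
orientation: [0.734, 0.679, -0.0, -0.0]
wrist_force: [-0.0, 0.0, -0.5]
gripper_width: 0.0896
gripper_force: 0.0
```

>>> {"api": "apply_moves", "payload": {
  "moves": [
    [[0,0,-0.01],[0,0,0]],
    [[0,0,-0.02],[0,0,0]],
    [[0,0,-0.03],[0,0,0]],
    [[0,0,-0.03],[0,0,0]],
    [[0,0,-0.03],[0,0,0]],
    [[0,0,0],[0,0,0]],
    [[0,0,0],[0,0,0]]
  ]
}}

```text
t: 14.48
eef_pos: [0.4248, -0.2656, 0.2263]
orientation: [0.734, 0.679, 0.0, 0.002]
wrist_force: [-0.5, -0.2, -0.9]
gripper_width: 0.0909
gripper_force: 0.0
```

Run:
```python
from h import *
o=[]
for n in("top","side"):
    p,d=env.snapshot(n); cv2.imwrite(f"pics/{n}2.png",p[:,:,::-1]); np.save(f"pics/{n}2.npy",d); o.append(p[100:400,200:,::-1][:, :360])
cv2.imwrite("pics/both2.png",np.hstack(o))
```

```text
(no output)
```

View pics/both2.png

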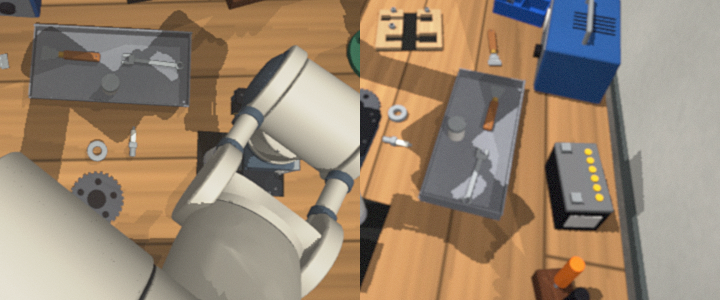

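The can and tin are on the mat, and both tools now lie clear: scraper at (75,57) in the left picture, spanner at (150,60). I'll measure both from depth.

Run:
```python
from h import *
np.set_printoptions(precision=4,suppress=True)
b=np.radians(-4.8); T=np.array([[np.cos(b),-np.sin(b)],[np.sin(b),np.cos(b)]])
c0=np.array([.651,-.025])
for n in("top","side"):
    d=np.load(f"pics/{n}2.npy"); P=cloud(n,d); q=(P[...,:2]-c0)@T; z=P[...,2]
    inn=(np.abs(q[...,0])<.08)&(np.abs(q[...,1])<.18)
    print(n,"floor z",np.median(z[inn]))
    f=np.median(z[inn]); m=((z-f>.0028)&(z-f<.022)&inn&(q[...,0]>-.015)&(q[...,0]<.07)&(np.abs(q[...,1])<.178)).astype(np.uint8)
    k=cv2.connectedComponentsWithStats(cv2.morphologyEx(m,cv2.MORPH_CLOSE,np.ones((3,3))))
    for i in range(1,k[0]):
        if k[2][i,4]<40: continue
        Q=P[(k[1]==i)&(m>0)]; r=cv2.minAreaRect(Q[:,:2].astype(np.float32))
        mu=Q[:,:2].mean(0); u=np.linalg.svd(Q[:,:2]-mu,full_matrices=False)[2][0]; u*=np.sign(u[1])
        s=(Q[:,:2]-mu)@u; v=(Q[:,:2]-mu)@[-u[1],u[0]]
        print(" rect",np.array(r[0]),np.array(r[1]),r[2],"pca",np.degrees(np.arctan2(u[1],u[0])),"ends",s.min(),s.max(),"z",np.median(Q[:,2]))
        for e in range(int(s.min()*1000),int(s.max()*1000),15):
            w=(s*1000>=e)&(s*1000<e+15)
            if w.sum()>2: print("   s",e,"c",mu+u*s[w].mean()+np.array([-u[1],u[0]])*(v[w].min()+v[w].max())/2,"w",np.ptp(v[w]))
```

```text
top floor z 0.0036602796310002406
 rect [0.6806 0.0682] [0.1617 0.0597] 80.1134262084961 pca 82.37545609680514 ends -0.08535025508305148 0.07588562635331655 z 0.01534598256523878
   s -85 c [ 0.6765 -0.0022] w 0.021398543460082402
   s -70 c [0.6772 0.0102] w 0.04666409456717549
   s -55 c [0.6706 0.0257] w 0.05477019519304652
   s -40 c [0.6805 0.0402] w 0.03224830631136147
   s -25 c [0.6835 0.0546] w 0.020827431697352086
   s -10 c [0.6801 0.0704] w 0.04847547487279874
   s 5 c [0.6918 0.083 ] w 0.030603064290311392
   s 20 c [0.6929 0.0985] w 0.03649185861623469
   s 35 c [0.6929 0.1144] w 0.05094624544293855
   s 50 c [0.6934 0.129 ] w 0.05559536793051041
   s 65 c [0.6937 0.14  ] w 0.05000973412413974
 rect [ 0.6696 -0.12  ] [0.1664 0.0542] 82.70504760742188 pca 81.34120592837945 ends -0.0809437397386091 0.08600237333171802 z 0.010022395349208235
   s -80 c [ 0.6552 -0.1939] w 0.025385918331600053
   s -65 c [ 0.6611 -0.1804] w 0.027236207988067383
   s -50 c [ 0.6652 -0.1654] w 0.024787605275157134
   s -35 c [ 0.6647 -0.1503] w 0.033843602357577565
   s -20 c [ 0.6741 -0.1356
[... 957 characters left out ...]
 c [0.6918 0.1338] w 0.035324014476962026
 rect [ 0.666  -0.1293] [0.1467 0.0345] 84.85467529296875 pca 81.16200193885457 ends -0.07747583457470034 0.06909290078724199 z 0.010783727912127505
   s -77 c [ 0.6525 -0.1928] w 0.01921422510681873
   s -62 c [ 0.6547 -0.1783] w 0.009544198327277986
   s -47 c [ 0.6569 -0.1642] w 0.009957635610343258
   s -32 c [ 0.6594 -0.1493] w 0.00956836888206715
   s -17 c [ 0.6638 -0.1344] w 0.013639541356644691
   s -2 c [ 0.6635 -0.1193] w 0.010105250148688905
   s 13 c [ 0.6665 -0.1048] w 0.00943656900319231
   s 28 c [ 0.6681 -0.0886] w 0.021495507557366678
   s 43 c [ 0.673 -0.076] w 0.029967337917401193
   s 58 c [ 0.6701 -0.0614] w 0.030964643422343972
```

Run:
```python
from h import *
plan([.664,-.119,.2263],-9)
```

```text
t 14.6 at [ 0.4238 -0.2647  0.2243] psi -4.47 tilt [-0.0007  0.0006] | turn 1 x 0.0791 | shift 8 x [ 0.0227  0.0268 -0.0003] tot [ 0.1815  0.2145 -0.002 ]
```

>>> {"api": "apply_moves", "payload": {
  "moves": [
    [[0,0,0],[0,0,0.079]],
    [[0.0227,0.0268,0],[0,0,0]],
    [[0.0227,0.0268,0],[0,0,0]],
    [[0.0227,0.0268,0],[0,0,0]],
    [[0.0227,0.0268,0],[0,0,0]],
    [[0.0227,0.0268,0],[0,0,0]],
    [[0.0227,0.0268,0],[0,0,0]],
    [[0.0227,0.0268,0],[0,0,0]],
    [[0.0227,0.0268,0],[0,0,0]],
    [[0,0,0],[0,0,0]],
    [[0,0,0],[0,0,0]]
  ],
  "hand": 65
}}

```text
t: 15.5
eef_pos: [0.6646, -0.1178, 0.2225]
orientation: [0.76, 0.65, -0.001, -0.001]
wrist_force: [-0.8, -0.4, -0.4]
gripper_width: 0.0594
gripper_force: 0.0
```

>>> {"api": "apply_moves", "payload": {
  "moves": [
    [[0,0,0.03],[0,0,0]],
    [[0,0,0.03],[0,0,0]],
    [[0,0,0.03],[0,0,0]],
    [[0,0,0.03],[0,0,0]],
    [[0,0,0.03],[0,0,0]],
    [[0,0,0.03],[0,0,0]],
    [[0,0,0],[0,0,0]],
    [[0,0,0],[0,0,0]],
    [[0,0,0],[0,0,0]]
  ]
}}

```text
t: 16.25
eef_pos: [0.6645, -0.1198, 0.0462]
orientation: [0.761, 0.649, 0.0, 0.0]
wrist_force: [-0.2, -1.0, 0.9]
gripper_width: 0.0595
gripper_force: 0.0
```

Run:
```python
from h import *
plan([.664,-.119,.006],-9)
p,d=env.snapshot("side"); cv2.imwrite("pics/c3.png",cv2.resize(p[150:330,230:390,::-1],None,fx=3,fy=3,interpolation=cv2.INTER_CUBIC))
```

```text
t 16.2 at [ 0.6645 -0.1198  0.0462] psi -9.02 tilt [ 0.0008 -0.0003] | turn 1 x -0.0004 | shift 2 x [ 0.0003 -0.0003  0.0201] tot [ 0.0007 -0.0006  0.0402]
```

View pics/c3.png

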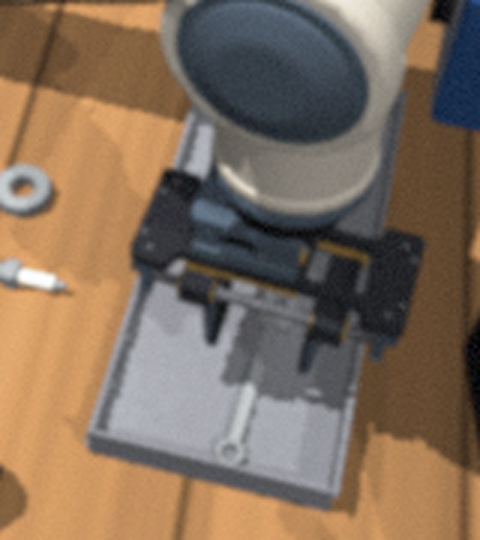

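The tips straddle the spanner shank, at crop (213,340) and (305,365).

>>> {"api": "apply_moves", "payload": {
  "moves": [
    [[0.0005,-0.0005,0.015],[0,0,0]],
    [[0,0,0.012],[0,0,0]],
    [[0,0,0.008],[0,0,0]],
    [[0,0,0.004],[0,0,0]],
    [[0,0,0],[0,0,0]],
    [[0,0,0],[0,0,0]]
  ]
}}

```text
t: 16.8
eef_pos: [0.664, -0.1187, 0.0062]
orientation: [0.76, 0.649, 0.0, 0.0]
wrist_force: [-0.2, 0.2, -0.4]
gripper_width: 0.0594
gripper_force: 0.0
```

>>> {"api": "apply_moves", "payload": {
  "moves": [
    [[0,0,0],[0,0,0]],
    [[0,0,0],[0,0,0]],
    [[0,0,0],[0,0,0]],
    [[0,0,0],[0,0,0]],
    [[0,0,0],[0,0,0]],
    [[0,0,0],[0,0,0]],
    [[0,0,0],[0,0,0]],
    [[0,0,0],[0,0,0]]
  ],
  "hand": 0,
  "force": 30
}}

```text
t: 17.47
eef_pos: [0.6639, -0.1186, 0.0059]
orientation: [0.76, 0.649, 0.0, 0.0]
wrist_force: [0.4, -0.3, -0.3]
gripper_width: 0.0096
gripper_force: 30.0
```

>>> {"api": "apply_moves", "payload": {
  "moves": [
    [[0,0,-0.02],[0,0,0]],
    [[0,0,-0.03],[0,0,0]],
    [[0,0,-0.03],[0,0,0]],
    [[0,0,-0.03],[0,0,0]],
    [[0,0,0],[0,0,0]],
    [[0,0,0],[0,0,0]]
  ]
}}

```text
t: 17.97
eef_pos: [0.6648, -0.1189, 0.1176]
orientation: [0.76, 0.649, 0.001, 0.001]
wrist_force: [0.6, 0.1, -1.9]
gripper_width: 0.0095
gripper_force: 30.0
```

Run:
```python
from h import *
p,d=env.snapshot("side"); cv2.imwrite("pics/c4.png",cv2.resize(p[150:330,230:390,::-1],None,fx=3,fy=3,interpolation=cv2.INTER_CUBIC)); np.save("pics/side4.npy",d)
b=np.radians(10.7); t=np.array([.4117,.3218])+.045*np.array([-np.sin(b),np.cos(b)])
print(t); plan([*t,.116],100.7-180)
```

```text
[0.403345   0.36601758]
t 18.0 at [ 0.6638 -0.1186  0.116 ] psi -9.0 tilt [ 0.0004 -0.0001] | turn 11 x 0.1115 | shift 16 x [-0.0104 -0.0328 -0.    ] tot [-0.166  -0.5246 -0.    ]
```

View pics/c4.png

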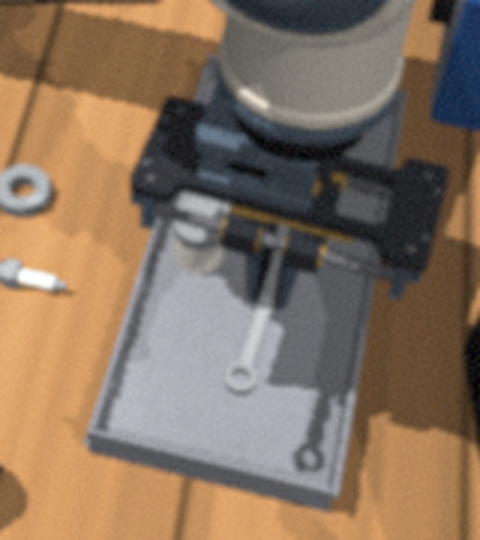

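The spanner is gripped level, with its ring at crop (240,375). I'll measure its lengthwise offset in the grip.

Run:
```python
from h import *
np.set_printoptions(precision=4,suppress=True)
P=cloud("side",np.load("pics/side4.npy")); p,a,s,M=pose()
u=np.array([-np.sin(np.radians(a)),np.cos(np.radians(a))]); q=P[...,:2]-p[:2]
S=q@u; V=q@[u[1],-u[0]]
m=(S<-.035)&(S>-.12)&(abs(V)<.03)&(P[...,2]>.09)&(P[...,2]<.14)
print(m.sum(),"end s",np.sort(S[m])[:6],"z",np.median(P[...,2][m]))
for lo in range(-95,-35,8):
    w=m&(S*1000>=lo)&(S*1000<lo+8)
    if w.sum(): print(lo,V[w].min(),V[w].max(),P[...,2][w].max())
```

```text
147 end s [-0.087  -0.0864 -0.0863 -0.0858 -0.0858 -0.0857] z 0.12229540229424374
-87 -0.00817149432084424 0.009989906679450974 0.12552806121737914
-79 -0.009493373562857609 0.009735279883174254 0.12504912183414052
-71 -0.007106878359034355 0.006865445161776042 0.1247842645320193
-63 -0.004029541013852171 0.004928119194030055 0.12454810764298685
-55 -0.0041993016248610135 0.005086730118886666 0.1245407628263212
-47 -0.004087228078991406 0.004949540611691825 0.12326440764631119
-39 -0.004285392523839721 0.004328564940306271 0.12375595782362603
```

>>> {"api": "apply_moves", "payload": {
  "moves": [
    [[0,0,-0.01],[0,0,0.1115]],
    [[0,0,-0.01],[0,0,0.1115]],
    [[0,0,0],[0,0,0.1115]],
    [[0,0,0],[0,0,0.1115]],
    [[0,0,0],[0,0,0.1115]],
    [[0,0,0],[0,0,0.1115]],
    [[0,0,0],[0,0,0.1115]],
    [[0,0,0],[0,0,0.1115]],
    [[0,0,0],[0,0,0.1115]],
    [[0,0,0],[0,0,0.1115]],
    [[0,0,0],[0,0,0.1115]]
  ]
}}

```text
t: 18.93
eef_pos: [0.6629, -0.1184, 0.1338]
orientation: [0.996, 0.091, -0.001, -0.001]
wrist_force: [-0.3, 0.7, -1.5]
gripper_width: 0.0095
gripper_force: 30.0
```

>>> {"api": "apply_moves", "payload": {
  "moves": [
    [[-0.0104,-0.0328,0],[0,0,0]],
    [[-0.0104,-0.0328,0],[0,0,0]],
    [[-0.0104,-0.0328,0],[0,0,0]],
    [[-0.0104,-0.0328,0],[0,0,0]],
    [[-0.0104,-0.0328,0],[0,0,0]],
    [[-0.0104,-0.0328,0],[0,0,0]],
    [[-0.0104,-0.0328,0],[0,0,0]],
    [[-0.0104,-0.0328,0],[0,0,0]]
  ]
}}

```text
t: 19.6
eef_pos: [0.5313, 0.1248, 0.1344]
orientation: [0.996, 0.093, -0.001, 0.0]
wrist_force: [1.1, 0.2, -1.5]
gripper_width: 0.0097
gripper_force: 30.0
```

>>> {"api": "apply_moves", "payload": {
  "moves": [
    [[-0.0104,-0.0328,0],[0,0,0]],
    [[-0.0104,-0.0328,0],[0,0,0]],
    [[-0.0104,-0.0328,0],[0,0,0]],
    [[-0.0104,-0.0328,0],[0,0,0]],
    [[-0.0104,-0.0328,0],[0,0,0]],
    [[-0.0104,-0.0328,0],[0,0,0]],
    [[-0.0104,-0.0328,0],[0,0,0]],
    [[-0.0104,-0.0328,0],[0,0,0]],
    [[0,0,0],[0,0,0]],
    [[0,0,0],[0,0,0]]
  ]
}}

```text
t: 20.43
eef_pos: [0.401, 0.3668, 0.1345]
orientation: [0.995, 0.095, -0.001, 0.001]
wrist_force: [0.4, -0.9, -1.7]
gripper_width: 0.0093
gripper_force: 30.0
```

Run:
```python
from h import *
plan([.4033,.366,.116],100.7-180)
P=[]
for n in("top","side"):
    p,d=env.snapshot(n); np.save(f"pics/{n}5.npy",d); c=p[200:350,80:260,::-1] if n=="top" else p[70:200,180:330,::-1]
    P.append(cv2.resize(c,(400,int(400*c.shape[0]/c.shape[1])),interpolation=cv2.INTER_CUBIC)[:330])
h=min(x.shape[0] for x in P); cv2.imwrite("pics/c5.png",np.hstack([x[:h] for x in P]))
```

```text
t 20.4 at [0.401  0.3668 0.1345] psi -79.1 tilt [-0.0021 -0.0014] | turn 1 x 0.0035 | shift 1 x [0.0021 0.0012 0.0185] tot [0.0021 0.0012 0.0185]
```

View pics/c5.png

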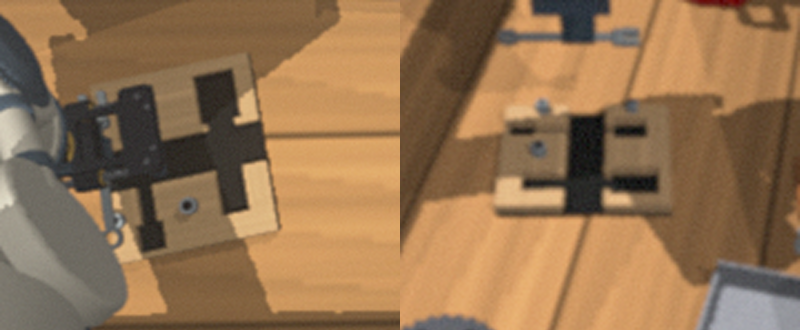

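The spanner hangs over the board with its jaw ahead (right crop, (570,37)), and the spanner pocket is visible at (520-640,125). I'll refine the tray pose from the clear side view.

Run:
```python
from h import *
np.set_printoptions(precision=4,suppress=True)
for n,i in(("side",5),("side",0),("top",0)):
    P=cloud(n,np.load(f"pics/{n}{i}.npy")); z=P[...,2]; q=P[...,:2]-[.412,.321]
    roi=(np.hypot(q[...,0],q[...,1])<.14)
    def rect(m,mn,nm):
        k=cv2.connectedComponentsWithStats((m&roi).astype(np.uint8))
        for j in range(1,k[0]):
            if k[2][j,4]>=mn:
                Q=P[k[1]==j][:,:2].astype(np.float32); r=cv2.minAreaRect(Q); print(n,i,nm,k[2][j,4],np.array(r[0]),np.array(r[1]),round(r[2],1),"mean",Q.mean(0))
    rect((z>.022)&(z<.032),8,"sock"); rect((z>.0125)&(z<.019),150,"board"); 
    b=np.radians(10.8); C=np.array([[np.cos(b),-np.sin(b)],[np.sin(b),np.cos(b)]]); t=q@C
    low=(z<.010)&(abs(t[...,0])<.09)&(abs(t[...,1])<.08)
    for lo,hi,nm in((-.09,-.03,"near"),(.03,.09,"far")):
        w=(t[...,0]>lo)&(t[...,0]<hi)
        for s in(1,-1):
            ww=w&low&(t[...,1]*s>.015)&(t[...,1]*s<.075)
            if ww.sum()>5: print(n,i,"pocket",nm,s,"y",np.percentile(t[...,1][ww],[3,97]),"x",t[...,0][ww].min(),t[...,0][ww].max())
```

```text
side 5 sock 21 [0.3475 0.3845] [0.0123 0.0167] 14.0 mean [0.3473 0.3838]
side 5 sock 15 [0.448  0.4077] [0.0093 0.0156] 11.0 mean [0.4483 0.4047]
side 5 sock 28 [0.3617 0.3098] [0.0148 0.0163] 12.0 mean [0.3613 0.3095]
side 5 board 631 [0.4687 0.3319] [0.0725 0.174 ] 11.1 mean [0.4724 0.3313]
side 5 board 693 [0.354  0.3091] [0.0729 0.1708] 11.0 mean [0.3535 0.3023]
side 5 pocket near 1 y [0.048  0.0639] x -0.08946388316452356 -0.030504184441144517
side 5 pocket near -1 y [-0.0425 -0.0258] x -0.06973078752459953 -0.031721054992279146
side 5 pocket far 1 y [0.0439 0.0669] x 0.031070985642626676 0.06533834414742097
side 5 pocket far -1 y [-0.0513 -0.0193] x 0.03261031525093097 0.08018953726935556
side 0 sock 22 [0.3459 0.3842] [0.0151 0.0157] 81.3 mean [0.3471 0.3836]
side 0 sock 15 [0.4486 0.4047] [0.0092 0.0138] 10.7 mean [0.4488 0.4041]
side 0 sock 27 [0.3614 0.3114] [0.015  0.0183] 14.2 mean [0.3614 0.3102]
side 0 board 632 [0.4685 0.3335] [0.0724 0.1758] 11.1 mean [0.4724 0.3309]
side 0 board 699 [0.354  0.3092] [0.073  0.1711] 11.2 mean [0.3539 0.3012]
side 0 pocket near 1 y [0.0
[... 299 characters left out ...]
1271329
top 0 sock 28 [0.4493 0.4062] [0.0122 0.0116] 89.8 mean [0.449 0.406]
top 0 sock 51 [0.3607 0.312 ] [0.016  0.0162] 0.6 mean [0.3612 0.3126]
top 0 sock 40 [0.3473 0.3866] [0.0165 0.0135] 89.4 mean [0.3471 0.3861]
top 0 board 1260 [0.47   0.3342] [0.0739 0.1714] 11.2 mean [0.4726 0.3387]
top 0 board 1472 [0.3551 0.3123] [0.0731 0.1715] 10.9 mean [0.3529 0.309 ]
top 0 pocket near 1 y [0.0375 0.062 ] x -0.08750169156132416 -0.030002508640005372
top 0 pocket near -1 y [-0.0547 -0.0277] x -0.06711596655367409 -0.03022713713209372
top 0 pocket far 1 y [0.0339 0.0657] x 0.030294543800455227 0.07035674330662353
top 0 pocket far -1 y [-0.0605 -0.0212] x 0.03005054895333351 0.08357138929971585
```

Run:
```python
from h import *
plan([.4034,.3652,.03],-79)
```

```text
t 20.5 at [0.4022 0.3653 0.1349] psi -79.25 tilt [-0.0015 -0.0014] | turn 1 x -0.0043 | shift 3 x [0.0004 0.0001 0.035 ] tot [0.0011 0.0004 0.1049]
```

>>> {"api": "apply_moves", "payload": {
  "moves": [
    [[0.001,0,0.02],[0,0,-0.004]],
    [[0,0,0.03],[0,0,0]],
    [[0,0,0.03],[0,0,0]],
    [[0,0,0.02],[0,0,0]],
    [[0,0,0.004],[0,0,0]],
    [[0,0,0],[0,0,0]],
    [[0,0,0],[0,0,0]],
    [[0,0,0],[0,0,0]]
  ]
}}

```text
t: 21.2
eef_pos: [0.4046, 0.3664, 0.0332]
orientation: [0.995, 0.095, 0.001, -0.0]
wrist_force: [0.5, 0.3, -0.7]
gripper_width: 0.0095
gripper_force: 30.0
```

Run:
```python
from h import *
plan([.4034,.3652,.0075],-79)
p,d=env.snapshot("side"); cv2.imwrite("pics/c6.png",cv2.resize(p[80:170,190:300,::-1],None,fx=5,fy=5,interpolation=cv2.INTER_CUBIC))
```

```text
t 21.2 at [0.4046 0.3664 0.0332] psi -79.07 tilt [0.0016 0.0011] | turn 1 x -0.0012 | shift 1 x [-0.0014  0.0009  0.0257] tot [-0.0014  0.0009  0.0257]
```

View pics/c6.png

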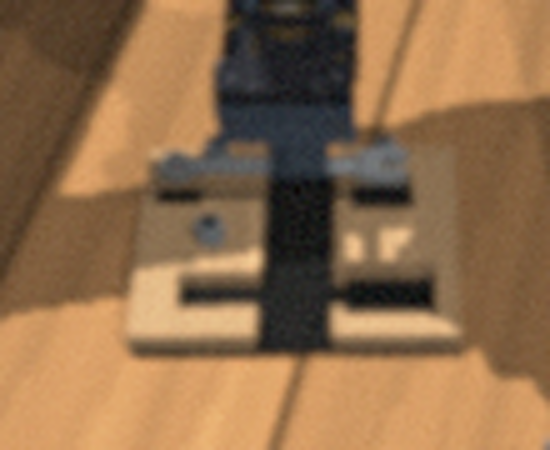

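The spanner sits lengthwise above its pocket: ring (175,162) over (180,195), jaw (380,160) over (382,195). I'll lower it.

>>> {"api": "apply_moves", "payload": {
  "moves": [
    [[-0.001,0.001,0.005],[0,0,0]],
    [[0,0,0.007],[0,0,0]],
    [[0,0,0.006],[0,0,0]],
    [[0,0,0.004],[0,0,0]],
    [[0,0,0.002],[0,0,0]],
    [[0,0,0],[0,0,0]],
    [[0,0,0],[0,0,0]]
  ]
}}

```text
t: 21.83
eef_pos: [0.4028, 0.365, 0.0077]
orientation: [0.995, 0.096, -0.0, 0.0]
wrist_force: [1.1, 0.1, -1.1]
gripper_width: 0.0093
gripper_force: 30.0
```

>>> {"api": "apply_moves", "payload": {
  "moves": [
    [[0,0,0],[0,0,0]],
    [[0,0,0],[0,0,0]],
    [[0,0,0],[0,0,0]],
    [[0,0,0],[0,0,0]],
    [[0,0,0],[0,0,0]]
  ],
  "hand": 40
}}

```text
t: 22.25
eef_pos: [0.4029, 0.365, 0.008]
orientation: [0.995, 0.095, 0.0, -0.0]
wrist_force: [-0.3, -0.0, 0.2]
gripper_width: 0.0359
gripper_force: 0.0
```

>>> {"api": "apply_moves", "payload": {
  "moves": [
    [[0,0,-0.01],[0,0,0]],
    [[0,0,-0.03],[0,0,0]],
    [[0,0,-0.03],[0,0,0]],
    [[0,0,-0.03],[0,0,0]],
    [[0,0,-0.03],[0,0,0]],
    [[0,0,0],[0,0,0]]
  ],
  "hand": 40
}}

```text
t: 22.75
eef_pos: [0.405, 0.3666, 0.1439]
orientation: [0.995, 0.096, 0.003, -0.002]
wrist_force: [1.0, 1.0, 0.4]
gripper_width: 0.0368
gripper_force: 0.0
```

Run:
```python
from h import *
np.set_printoptions(precision=4,suppress=True)
p,d=env.snapshot("side"); P=cloud("side",d); b=np.radians(11); q=(P[...,:2]-[.412,.321])@np.array([[np.cos(b),-np.sin(b)],[np.sin(b),np.cos(b)]])
g=p.max(2)
for lo,hi in((-.09,-.07),(-.06,-.03),(-.02,.02),(.025,.035),(.04,.066)):
    m=(q[...,0]>lo)&(q[...,0]<hi)&(abs(q[...,1]-.047)<.02)&(P[...,2]>.0075)&(P[...,2]<.0145)
    if m.sum(): print(lo,hi,m.sum(),"y",np.percentile(q[...,1][m],[5,50,95]),"z",np.percentile(P[...,2][m],[10,50,90]))
cv2.imwrite("pics/c7.png",cv2.resize(p[80:170,190:300,::-1],None,fx=5,fy=5,interpolation=cv2.INTER_CUBIC))
plan([.684,.061,.2],-6)
```

```text
-0.09 -0.07 27 y [0.0397 0.0583 0.0638] z [0.0084 0.0111 0.014 ]
-0.06 -0.03 31 y [0.0443 0.0542 0.0597] z [0.0092 0.012  0.0142]
-0.02 0.02 36 y [0.0374 0.0406 0.047 ] z [0.009  0.011  0.0123]
0.025 0.035 14 y [0.0342 0.0461 0.0649] z [0.0093 0.012  0.0138]
0.04 0.066 43 y [0.0334 0.05   0.0654] z [0.0087 0.0114 0.0136]
t 22.8 at [0.4043 0.3661 0.1414] psi -79.04 tilt [0.0048 0.0035] | turn 11 x -0.1159 | shift 12 x [-0.0228  0.0258 -0.0049] tot [-0.2742  0.3101 -0.0586]
```

View pics/c7.png

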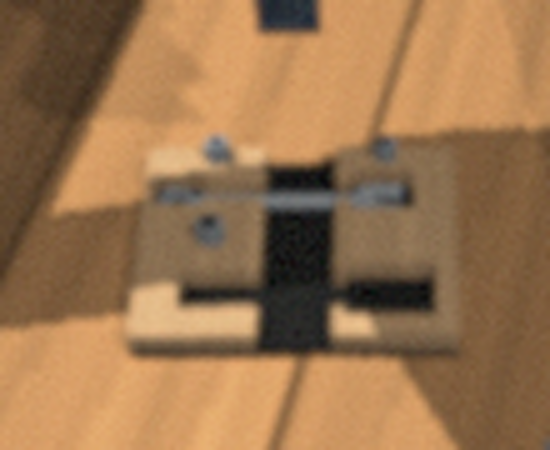

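The spanner is down in its pocket, with its top about 11 mm up. Now the scraper.

>>> {"api": "apply_moves", "payload": {
  "moves": [
    [[0,0,0],[0,0,-0.116]],
    [[0,0,0],[0,0,-0.116]],
    [[0,0,0],[0,0,-0.116]],
    [[0,0,0],[0,0,-0.116]],
    [[0,0,0],[0,0,-0.116]],
    [[0,0,0],[0,0,-0.116]],
    [[0,0,0],[0,0,-0.116]],
    [[0,0,0],[0,0,-0.116]],
    [[0,0,0],[0,0,-0.116]],
    [[0,0,0],[0,0,-0.116]],
    [[0,0,0],[0,0,-0.115]]
  ],
  "hand": 65
}}

```text
t: 23.72
eef_pos: [0.4023, 0.3646, 0.1373]
orientation: [0.741, 0.671, -0.001, -0.0]
wrist_force: [-0.0, -0.1, -0.0]
gripper_width: 0.0591
gripper_force: 0.0
```

>>> {"api": "apply_moves", "payload": {
  "moves": [
    [[-0.0228,0.0258,0],[0,0,0]],
    [[-0.0228,0.0258,0],[0,0,0]],
    [[-0.0228,0.0258,0],[0,0,0]],
    [[-0.0228,0.0258,0],[0,0,0]],
    [[-0.0228,0.0258,0],[0,0,0]],
    [[-0.0228,0.0258,0],[0,0,0]],
    [[-0.0228,0.0258,0],[0,0,0]],
    [[-0.0228,0.0258,0],[0,0,0]],
    [[-0.0228,0.0258,0],[0,0,0]],
    [[-0.0228,0.0258,0],[0,0,0]],
    [[-0.0228,0.0258,0],[0,0,0]],
    [[-0.0228,0.0258,0],[0,0,0]]
  ]
}}

```text
t: 24.72
eef_pos: [0.6825, 0.0591, 0.1371]
orientation: [0.743, 0.669, -0.001, -0.001]
wrist_force: [0.7, 0.1, 0.1]
gripper_width: 0.059
gripper_force: 0.0
```

>>> {"api": "apply_moves", "payload": {
  "moves": [
    [[0,0,0.03],[0,0,0]],
    [[0,0,0.03],[0,0,0]],
    [[0,0,0.03],[0,0,0]],
    [[0,0,0],[0,0,0]],
    [[0,0,0],[0,0,0]],
    [[0,0,0],[0,0,0]]
  ]
}}

```text
t: 25.22
eef_pos: [0.6828, 0.0608, 0.0492]
orientation: [0.743, 0.669, 0.0, 0.0]
wrist_force: [-0.3, 0.6, -0.3]
gripper_width: 0.0591
gripper_force: 0.0
```

Run:
```python
from h import *
plan([.684,.061,.008],-6)
```

```text
t 25.2 at [0.6828 0.0608 0.0492] psi -5.98 tilt [ 0.001 -0.   ] | turn 1 x 0.0004 | shift 2 x [0.0002 0.0006 0.0206] tot [0.0004 0.0012 0.0412]
```

>>> {"api": "apply_moves", "payload": {
  "moves": [
    [[0.0005,0.001,0.015],[0,0,0]],
    [[0,0,0.013],[0,0,0]],
    [[0,0,0.01],[0,0,0]],
    [[0,0,0.004],[0,0,0]],
    [[0,0,0],[0,0,0]],
    [[0,0,0],[0,0,0]]
  ]
}}

```text
t: 25.72
eef_pos: [0.6834, 0.061, 0.0062]
orientation: [0.743, 0.669, 0.0, 0.0]
wrist_force: [0.4, -0.4, -0.4]
gripper_width: 0.0592
gripper_force: 0.0
```

>>> {"api": "apply_moves", "payload": {
  "moves": [
    [[0,0,0],[0,0,0]],
    [[0,0,0],[0,0,0]],
    [[0,0,0],[0,0,0]],
    [[0,0,0],[0,0,0]],
    [[0,0,0],[0,0,0]],
    [[0,0,0],[0,0,0]],
    [[0,0,0],[0,0,0]]
  ],
  "hand": 0,
  "force": 30
}}

```text
t: 26.3
eef_pos: [0.6833, 0.061, 0.006]
orientation: [0.743, 0.669, 0.0, 0.0]
wrist_force: [0.9, -0.5, 0.5]
gripper_width: 0.0216
gripper_force: 30.0
```

>>> {"api": "apply_moves", "payload": {
  "moves": [
    [[0,0,-0.02],[0,0,0]],
    [[0,0,-0.03],[0,0,0]],
    [[0,0,-0.03],[0,0,0]],
    [[0,0,-0.03],[0,0,0]],
    [[0,0,-0.02],[0,0,0]],
    [[0,0,0],[0,0,0]],
    [[0,0,0],[0,0,0]]
  ]
}}

```text
t: 26.88
eef_pos: [0.6838, 0.061, 0.1371]
orientation: [0.743, 0.669, 0.001, 0.001]
wrist_force: [-0.4, 0.3, -1.2]
gripper_width: 0.0219
gripper_force: 30.0
```

Run:
```python
from h import *
np.set_printoptions(precision=4,suppress=True)
for n in("top","side"):
    P=cloud(n,env.snapshot(n)[1]); p,a,s,M=pose()
    u=np.array([-np.sin(np.radians(a)),np.cos(np.radians(a))]); q=P[...,:2]-p[:2]
    S=q@u; V=q@[u[1],-u[0]]
    m=(abs(S)<.1)&(abs(V)<.03)&(P[...,2]>p[2]-.012)&(P[...,2]<p[2]+.018)&(abs(S)>.025)
    print(n,m.sum(),"ends",np.sort(S[m])[[2,-3]],[(lo,V[w].min().round(4),V[w].max().round(4),np.median(P[...,2][w]).round(4)) for lo in(-60,-45,30,60) for w in [m&(S*1000>lo)&(S*1000<lo+12)] if w.sum()>2])
b=np.radians(11); t=np.array([.412,.321])-.045*np.array([-np.sin(b),np.cos(b)])
plan([*t,.135],-79)
```

```text
Traceback (most recent call last):
IndexError: index 2 is out of bounds for axis 0 with size 0
```

Run:
```python
from h import *
np.set_printoptions(precision=4,suppress=True)
n="side"; im,d=env.snapshot(n); P=cloud(n,d); p,a,s,M=pose()
u=np.array([-np.sin(np.radians(a)),np.cos(np.radians(a))]); q=P[...,:2]-p[:2]
S=q@u; V=q@[u[1],-u[0]]
m=(abs(S)<.1)&(abs(V)<.03)&(P[...,2]>p[2]-.012)&(P[...,2]<p[2]+.018)
print(n,m.sum(),"ends",np.sort(S[m])[:5],np.sort(S[m])[-5:],[(lo,V[w].min().round(4),V[w].max().round(4),np.median(P[...,2][w]).round(4)) for lo in(-60,-45,30,60) for w in [m&(S*1000>lo)&(S*1000<lo+12)] if w.sum()>2])
b=np.radians(11); t=np.array([.412,.321])-.045*np.array([-np.sin(b),np.cos(b)])
print(t);plan([*t,.135],-79)
```

```text
side 465 ends [-0.0669 -0.0662 -0.066  -0.0659 -0.0658] [0.0775 0.0777 0.078  0.0782 0.0785] [(-60, np.float64(-0.0113), np.float64(0.0106), np.float64(0.1483)), (-45, np.float64(-0.011), np.float64(0.0105), np.float64(0.1488)), (30, np.float64(-0.0081), np.float64(0.0074), np.float64(0.1466)), (60, np.float64(-0.0184), np.float64(0.0084), np.float64(0.1428))]
[0.4206 0.2768]
t 27.0 at [0.6826 0.061  0.1349] psi -5.99 tilt [-0.0016 -0.    ] | turn 11 x 0.1158 | shift 10 x [-0.0216 -0.0262 -0.    ] tot [-0.216  -0.2619 -0.0001]
```

>>> {"api": "apply_moves", "payload": {
  "moves": [
    [[0,0,0],[0,0,0.116]],
    [[0,0,0],[0,0,0.116]],
    [[0,0,0],[0,0,0.116]],
    [[0,0,0],[0,0,0.116]],
    [[0,0,0],[0,0,0.116]],
    [[0,0,0],[0,0,0.116]],
    [[0,0,0],[0,0,0.116]],
    [[0,0,0],[0,0,0.116]],
    [[0,0,0],[0,0,0.116]],
    [[0,0,0],[0,0,0.116]],
    [[0,0,0],[0,0,0.114]]
  ]
}}

```text
t: 27.9
eef_pos: [0.6825, 0.061, 0.1342]
orientation: [0.996, 0.093, -0.001, -0.0]
wrist_force: [-0.6, 0.4, -1.5]
gripper_width: 0.0216
gripper_force: 30.0
```

>>> {"api": "apply_moves", "payload": {
  "moves": [
    [[-0.0216,-0.0262,0],[0,0,0]],
    [[-0.0216,-0.0262,0],[0,0,0]],
    [[-0.0216,-0.0262,0],[0,0,0]],
    [[-0.0216,-0.0262,0],[0,0,0]],
    [[-0.0216,-0.0262,0],[0,0,0]],
    [[-0.0216,-0.0262,0],[0,0,0]],
    [[-0.0216,-0.0262,0],[0,0,0]],
    [[-0.0216,-0.0262,0],[0,0,0]],
    [[-0.0216,-0.0262,0],[0,0,0]],
    [[-0.0216,-0.0262,0],[0,0,0]],
    [[0,0,0],[0,0,0]]
  ]
}}

```text
t: 28.82
eef_pos: [0.4159, 0.2788, 0.1347]
orientation: [0.995, 0.097, -0.002, 0.0]
wrist_force: [0.3, -0.4, -0.3]
gripper_width: 0.0219
gripper_force: 30.0
```

>>> {"api": "apply_moves", "payload": {
  "moves": [
    [[0,0,0.03],[0,0,0]],
    [[0,0,0.03],[0,0,0]],
    [[0,0,0.025],[0,0,0]],
    [[0,0,0.015],[0,0,0]],
    [[0,0,0],[0,0,0]],
    [[0,0,0],[0,0,0]],
    [[0,0,0],[0,0,0]]
  ]
}}

```text
t: 29.4
eef_pos: [0.4213, 0.2769, 0.0363]
orientation: [0.995, 0.096, -0.0, 0.0]
wrist_force: [0.5, 0.3, 0.3]
gripper_width: 0.0216
gripper_force: 30.0
```

Run:
```python
from h import *
plan([.4206,.2768,.0075],-79)
p,d=env.snapshot("side"); cv2.imwrite("pics/c8.png",cv2.resize(p[80:170,190:300,::-1],None,fx=5,fy=5,interpolation=cv2.INTER_CUBIC))
```

```text
t 29.4 at [0.4213 0.2769 0.0363] psi -78.98 tilt [-0.0001 -0.    ] | turn 1 x 0.0003 | shift 1 x [-0.0007 -0.      0.0288] tot [-0.0007 -0.      0.0288]
```

View pics/c8.png

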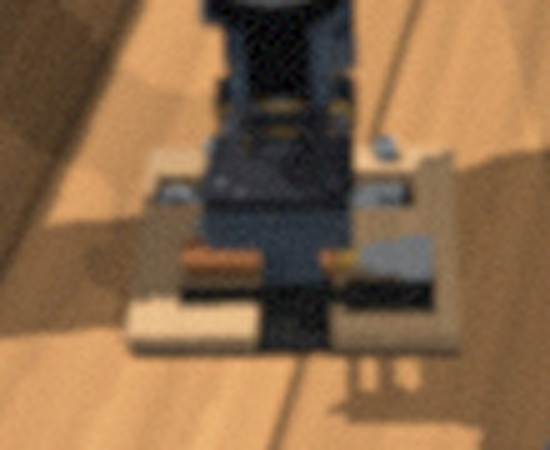

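The scraper hangs over its pocket: handle (222,258) over (222,293), blade (398,253) over (390,293). I'll lower it.

>>> {"api": "apply_moves", "payload": {
  "moves": [
    [[-0.0007,0,0.008],[0,0,0]],
    [[0,0,0.008],[0,0,0]],
    [[0,0,0.006],[0,0,0]],
    [[0,0,0.004],[0,0,0]],
    [[0,0,0.002],[0,0,0]],
    [[0,0,0],[0,0,0]],
    [[0,0,0],[0,0,0]]
  ]
}}

```text
t: 30.03
eef_pos: [0.4205, 0.2768, 0.0078]
orientation: [0.995, 0.096, -0.0, 0.0]
wrist_force: [0.4, 0.8, -0.7]
gripper_width: 0.0218
gripper_force: 30.0
```

>>> {"api": "apply_moves", "payload": {
  "moves": [
    [[0,0,0],[0,0,0]],
    [[0,0,0],[0,0,0]],
    [[0,0,0],[0,0,0]],
    [[0,0,0],[0,0,0]],
    [[0,0,0],[0,0,0]]
  ],
  "hand": 48
}}

```text
t: 30.45
eef_pos: [0.4206, 0.2768, 0.008]
orientation: [0.995, 0.096, 0.0, -0.0]
wrist_force: [0.0, 0.0, 0.1]
gripper_width: 0.0436
gripper_force: 0.0
```

>>> {"api": "apply_moves", "payload": {
  "moves": [
    [[0,0,-0.01],[0,0,0]],
    [[0,0,-0.03],[0,0,0]],
    [[0,0,-0.04],[0,0,0]],
    [[0,0,-0.04],[0,0,0]],
    [[0,0,-0.04],[0,0,0]],
    [[0,0,-0.04],[0,0,0]],
    [[0,0,-0.02],[0,0,0]],
    [[0,0,0],[0,0,0]],
    [[0,0,0],[0,0,0]]
  ]
}}

```text
t: 31.2
eef_pos: [0.4208, 0.2769, 0.2297]
orientation: [0.995, 0.096, 0.001, -0.001]
wrist_force: [-0.3, -0.3, -1.2]
gripper_width: 0.0439
gripper_force: 0.0
```

Run:
```python
from h import *
np.set_printoptions(precision=4,suppress=True)
p,d=env.snapshot("side"); P=cloud("side",d); z=P[...,2]
cv2.imwrite("pics/c9.png",np.hstack([cv2.resize(p[90:160,200:290,::-1],(400,311),interpolation=cv2.INTER_CUBIC),cv2.resize(p[270:410,100:280,::-1],(400,311),interpolation=cv2.INTER_CUBIC)]))
b=np.radians(11); q=(P[...,:2]-[.412,.321])@np.array([[np.cos(b),-np.sin(b)],[np.sin(b),np.cos(b)]])
for lo,hi in((-.06,-.03),(-.02,.02),(.04,.075)):
    m=(q[...,0]>lo)&(q[...,0]<hi)&(abs(q[...,1]+.045)<.012)
    print(lo,"scr z",np.percentile(z[m],[20,50,80]))
roi=(P[...,1]<-.2)&(P[...,0]<.55)&(P[...,0]>.3)
for lo,hi,nm in((.15,.17,"can"),(.120,.134,"tin")):
    k=cv2.connectedComponentsWithStats((roi&(z>lo)&(z<hi)).astype(np.uint8))
    for j in range(1,k[0]):
        if k[2][j,4]>60: r=cv2.minAreaRect(P[k[1]==j][:,:2].astype(np.float32)); print(nm,r)
plan([.4245,-.2652,.22],-4.5)
```

```text
-0.06 scr z [0.0181 0.02   0.0219]
-0.02 scr z [0.0133 0.0202 0.3488]
0.04 scr z [0.0129 0.0138 0.0153]
can ((0.42379915714263916, -0.2656703293323517), (0.03692113235592842, 0.03815259411931038), 76.36337280273438)
tin ((0.43253466486930847, -0.2777568995952606), (0.05271359905600548, 0.023949865251779556), 33.410484313964844)
tin ((0.4148638844490051, -0.3660176992416382), (0.09636908024549484, 0.04665519297122955), 86.06497955322266)
t 31.2 at [0.4202 0.2766 0.2283] psi -78.98 tilt [0.0005 0.0003] | turn 11 x -0.1182 | shift 16 x [-0.0337  0.0029  0.0005] tot [-0.5398  0.0468  0.0083]
```

View pics/c9.png

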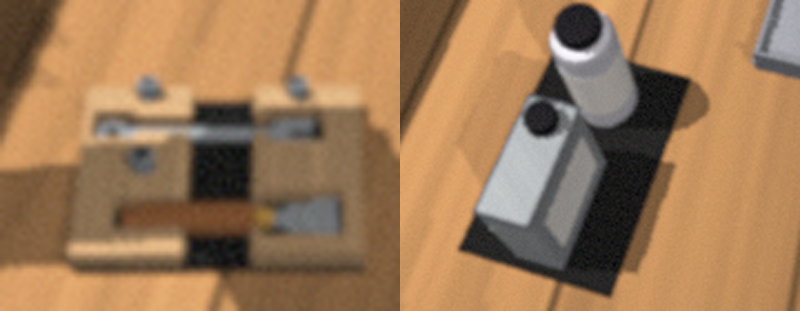

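Both tools are home (handle top 20 mm, spanner flat), and the can and tin stand on the mat. Now back for the can.

>>> {"api": "apply_moves", "payload": {
  "moves": [
    [[0,0,0],[0,0,-0.118]],
    [[0,0,0],[0,0,-0.118]],
    [[0,0,0],[0,0,-0.118]],
    [[0,0,0],[0,0,-0.118]],
    [[0,0,0],[0,0,-0.118]],
    [[0,0,0],[0,0,-0.118]],
    [[0,0,0],[0,0,-0.118]],
    [[0,0,0],[0,0,-0.118]],
    [[0,0,0],[0,0,-0.118]],
    [[0,0,0],[0,0,-0.118]],
    [[0,0,0],[0,0,-0.12]]
  ],
  "hand": 100
}}

```text
t: 32.17
eef_pos: [0.4196, 0.2763, 0.2266]
orientation: [0.732, 0.681, -0.001, -0.0]
wrist_force: [-1.2, -1.0, 0.2]
gripper_width: 0.0914
gripper_force: 0.0
```

>>> {"api": "apply_moves", "payload": {
  "moves": [
    [[-0.0337,0.0029,0],[0,0,0]],
    [[-0.0337,0.0029,0],[0,0,0]],
    [[-0.0337,0.0029,0],[0,0,0]],
    [[-0.0337,0.0029,0],[0,0,0]],
    [[-0.0337,0.0029,0],[0,0,0]],
    [[-0.0337,0.0029,0],[0,0,0]],
    [[-0.0337,0.0029,0],[0,0,0]],
    [[-0.0337,0.0029,0],[0,0,0]]
  ]
}}

```text
t: 32.83
eef_pos: [0.4212, 0.0047, 0.2269]
orientation: [0.734, 0.679, -0.001, -0.001]
wrist_force: [0.8, 0.4, -0.6]
gripper_width: 0.0911
gripper_force: 0.0
```

>>> {"api": "apply_moves", "payload": {
  "moves": [
    [[-0.0337,0.0029,0],[0,0,0]],
    [[-0.0337,0.0029,0],[0,0,0]],
    [[-0.0337,0.0029,0],[0,0,0]],
    [[-0.0337,0.0029,0],[0,0,0]],
    [[-0.0337,0.0029,0],[0,0,0]],
    [[-0.0337,0.0029,0],[0,0,0]],
    [[-0.0337,0.0029,0],[0,0,0]],
    [[-0.0337,0.0029,0],[0,0,0]],
    [[0,0,0],[0,0,0]],
    [[0,0,0],[0,0,0]],
    [[0,0,0],[0,0,0]]
  ]
}}

```text
t: 33.75
eef_pos: [0.4237, -0.2637, 0.2268]
orientation: [0.735, 0.679, -0.0, -0.001]
wrist_force: [0.3, 0.4, -0.5]
gripper_width: 0.091
gripper_force: 0.0
```

Run:
```python
from h import *
plan([.4243,-.2652,.1055],-4.5)
```

```text
t 33.8 at [ 0.4237 -0.2637  0.2268] psi -4.53 tilt [-0.002   0.0018] | turn 1 x -0.0006 | shift 4 x [-0.0004  0.0002  0.0303] tot [-0.0014  0.0007  0.1213]
```

>>> {"api": "apply_moves", "payload": {
  "moves": [
    [[-0.001,0.0005,0.02],[0,0,0]],
    [[0,0,0.02],[0,0,0]],
    [[0,0,0.02],[0,0,0]],
    [[0,0,0.02],[0,0,0]],
    [[0,0,0.02],[0,0,0]],
    [[0,0,0.02],[0,0,0]],
    [[0,0,0],[0,0,0]],
    [[0,0,0],[0,0,0]],
    [[0,0,0],[0,0,0]]
  ]
}}

```text
t: 34.5
eef_pos: [0.4252, -0.265, 0.1087]
orientation: [0.734, 0.679, 0.0, 0.0]
wrist_force: [0.1, 0.4, 0.5]
gripper_width: 0.0911
gripper_force: 0.0
```

>>> {"api": "apply_moves", "payload": {
  "moves": [
    [[0,0,0],[0,0,0]],
    [[0,0,0],[0,0,0]],
    [[0,0,0],[0,0,0]],
    [[0,0,0],[0,0,0]],
    [[0,0,0],[0,0,0]],
    [[0,0,0],[0,0,0]],
    [[0,0,0],[0,0,0]],
    [[0,0,0],[0,0,0]]
  ],
  "hand": 0,
  "force": 25
}}

```text
t: 35.17
eef_pos: [0.4249, -0.2655, 0.108]
orientation: [0.734, 0.679, -0.0, 0.0]
wrist_force: [-2.6, 1.4, 3.8]
gripper_width: 0.0535
gripper_force: 25.0
```

>>> {"api": "apply_moves", "payload": {
  "moves": [
    [[0,0,-0.02],[0,0,0]],
    [[0,0,-0.02],[0,0,0]],
    [[0,0,-0.02],[0,0,0]],
    [[0,0,-0.02],[0,0,0]],
    [[0,0,0],[0,0,0]],
    [[0,0,0],[0,0,0]],
    [[0,0,0],[0,0,0]]
  ]
}}

```text
t: 35.75
eef_pos: [0.4244, -0.2651, 0.1869]
orientation: [0.734, 0.679, -0.0, -0.001]
wrist_force: [0.5, 0.5, -4.1]
gripper_width: 0.0531
gripper_force: 25.0
```

Run:
```python
from h import *
plan([.6198,.0628,.186],-4.5)
```

```text
t 35.8 at [ 0.4244 -0.2651  0.1869] psi -4.5 tilt [-0.001   0.0009] | turn 1 x 0.0 | shift 11 x [0.0311 0.0154 0.0001] tot [0.3422 0.1691 0.0009]
```

>>> {"api": "apply_moves", "payload": {
  "moves": [
    [[0.0311,0.0154,0],[0,0,0]],
    [[0.0311,0.0154,0],[0,0,0]],
    [[0.0311,0.0154,0],[0,0,0]],
    [[0.0311,0.0154,0],[0,0,0]],
    [[0.0311,0.0154,0],[0,0,0]],
    [[0.0311,0.0154,0],[0,0,0]],
    [[0.0311,0.0154,0],[0,0,0]],
    [[0.0311,0.0154,0],[0,0,0]],
    [[0.0311,0.0154,0],[0,0,0]],
    [[0.0311,0.0154,0],[0,0,0]],
    [[0.0311,0.0154,0],[0,0,0]],
    [[0,0,0],[0,0,0]]
  ]
}}

```text
t: 36.75
eef_pos: [0.6224, 0.0674, 0.1858]
orientation: [0.733, 0.68, 0.0, -0.001]
wrist_force: [-2.1, -0.8, -3.3]
gripper_width: 0.0532
gripper_force: 25.0
```

>>> {"api": "apply_moves", "payload": {
  "moves": [
    [[0,0,0.02],[0,0,0]],
    [[0,0,0.02],[0,0,0]],
    [[0,0,0.015],[0,0,0]],
    [[0,0,0],[0,0,0]],
    [[0,0,0],[0,0,0]],
    [[0,0,0],[0,0,0]]
  ]
}}

```text
t: 37.25
eef_pos: [0.6207, 0.0622, 0.133]
orientation: [0.734, 0.679, -0.0, -0.0]
wrist_force: [-0.3, 0.2, -3.7]
gripper_width: 0.0533
gripper_force: 25.0
```

Run:
```python
from h import *
plan([.6198,.0628,.1085],-4.5)
```

```text
t 37.2 at [0.6207 0.0622 0.133 ] psi -4.5 tilt [-0.0002  0.    ] | turn 1 x -0.0001 | shift 1 x [ 0.0005 -0.001   0.0245] tot [ 0.0005 -0.001   0.0245]
```

>>> {"api": "apply_moves", "payload": {
  "moves": [
    [[0,-0.001,0.01],[0,0,0]],
    [[0,0,0.008],[0,0,0]],
    [[0,0,0.005],[0,0,0]],
    [[0,0,0.001],[0,0,0]],
    [[0,0,0],[0,0,0]],
    [[0,0,0],[0,0,0]]
  ]
}}

```text
t: 37.75
eef_pos: [0.6196, 0.0624, 0.1089]
orientation: [0.734, 0.679, -0.0, 0.0]
wrist_force: [0.4, -0.7, -2.9]
gripper_width: 0.053
gripper_force: 25.0
```

>>> {"api": "apply_moves", "payload": {
  "moves": [
    [[0,0,0.001],[0,0,0]],
    [[0,0,0],[0,0,0]],
    [[0,0,0],[0,0,0]]
  ]
}}

```text
t: 38.0
eef_pos: [0.6198, 0.0624, 0.1082]
orientation: [0.734, 0.679, 0.0, 0.0]
wrist_force: [-0.0, 0.3, 0.1]
gripper_width: 0.0532
gripper_force: 25.0
```

Touching. Release, rise, then the tin.

>>> {"api": "apply_moves", "payload": {
  "moves": [
    [[0,0,0.0005],[0,0,0]],
    [[0,0,0],[0,0,0]],
    [[0,0,0],[0,0,0]],
    [[0,0,0],[0,0,0]],
    [[0,0,0],[0,0,0]],
    [[0,0,0],[0,0,0]],
    [[0,0,0],[0,0,0]]
  ],
  "hand": 100
}}

```text
t: 38.58
eef_pos: [0.6196, 0.0624, 0.1074]
orientation: [0.734, 0.679, 0.0, 0.0]
wrist_force: [-0.0, 0.1, -0.4]
gripper_width: 0.0909
gripper_force: 0.0
```

>>> {"api": "apply_moves", "payload": {
  "moves": [
    [[0,0,-0.01],[0,0,0]],
    [[0,0,-0.02],[0,0,0]],
    [[0,0,-0.03],[0,0,0]],
    [[0,0,-0.03],[0,0,0]],
    [[0,0,-0.03],[0,0,0]],
    [[0,0,0],[0,0,0]],
    [[0,0,0],[0,0,0]]
  ]
}}

```text
t: 39.17
eef_pos: [0.6205, 0.0624, 0.2299]
orientation: [0.734, 0.679, 0.001, 0.001]
wrist_force: [0.4, 0.4, -1.3]
gripper_width: 0.0913
gripper_force: 0.0
```

Run:
```python
from h import *
plan([.4152,-.362,.22],-4.5)
```

```text
t 39.2 at [0.6205 0.0624 0.2299] psi -4.49 tilt [0.004 0.   ] | turn 1 x 0.0001 | shift 14 x [-0.0314 -0.0122  0.0007] tot [-0.4392 -0.1714  0.0099]
```

>>> {"api": "apply_moves", "payload": {
  "moves": [
    [[-0.0314,-0.0122,0],[0,0,0]],
    [[-0.0314,-0.0122,0],[0,0,0]],
    [[-0.0314,-0.0122,0],[0,0,0]],
    [[-0.0314,-0.0122,0],[0,0,0]],
    [[-0.0314,-0.0122,0],[0,0,0]],
    [[-0.0314,-0.0122,0],[0,0,0]],
    [[-0.0314,-0.0122,0],[0,0,0]]
  ]
}}

```text
t: 39.75
eef_pos: [0.5157, -0.151, 0.2267]
orientation: [0.734, 0.679, -0.0, -0.001]
wrist_force: [1.2, -0.2, -0.2]
gripper_width: 0.0913
gripper_force: 0.0
```

>>> {"api": "apply_moves", "payload": {
  "moves": [
    [[-0.0314,-0.0122,0],[0,0,0]],
    [[-0.0314,-0.0122,0],[0,0,0]],
    [[-0.0314,-0.0122,0],[0,0,0]],
    [[-0.0314,-0.0122,0],[0,0,0]],
    [[-0.0314,-0.0122,0],[0,0,0]],
    [[-0.0314,-0.0122,0],[0,0,0]],
    [[-0.0314,-0.0122,0],[0,0,0]],
    [[0,0,0],[0,0,0]],
    [[0,0,0],[0,0,0]],
    [[0,0,0],[0,0,0]]
  ]
}}

```text
t: 40.58
eef_pos: [0.4145, -0.3619, 0.2268]
orientation: [0.735, 0.679, 0.0, -0.001]
wrist_force: [0.1, 0.6, -0.1]
gripper_width: 0.0911
gripper_force: 0.0
```

Run:
```python
from h import *
plan([.4152,-.362,.0955],-4.5)
```

```text
t 40.6 at [ 0.4145 -0.3619  0.2268] psi -4.53 tilt [-0.0009  0.0013] | turn 1 x -0.0005 | shift 4 x [-0.      0.0002  0.0328] tot [-0.      0.0007  0.1313]
```

>>> {"api": "apply_moves", "payload": {
  "moves": [
    [[0,0.0005,0.02],[0,0,0]],
    [[0,0,0.022],[0,0,0]],
    [[0,0,0.022],[0,0,0]],
    [[0,0,0.022],[0,0,0]],
    [[0,0,0.022],[0,0,0]],
    [[0,0,0.022],[0,0,0]],
    [[0,0,0],[0,0,0]],
    [[0,0,0],[0,0,0]],
    [[0,0,0],[0,0,0]]
  ]
}}

```text
t: 41.33
eef_pos: [0.416, -0.3622, 0.0984]
orientation: [0.734, 0.679, 0.0, 0.0]
wrist_force: [0.1, 1.1, 1.1]
gripper_width: 0.0912
gripper_force: 0.0
```

>>> {"api": "apply_moves", "payload": {
  "moves": [
    [[0,0,0],[0,0,0]],
    [[0,0,0],[0,0,0]],
    [[0,0,0],[0,0,0]],
    [[0,0,0],[0,0,0]],
    [[0,0,0],[0,0,0]],
    [[0,0,0],[0,0,0]],
    [[0,0,0],[0,0,0]],
    [[0,0,0],[0,0,0]]
  ],
  "hand": 0,
  "force": 25
}}

```text
t: 42.0
eef_pos: [0.4153, -0.3625, 0.0974]
orientation: [0.734, 0.679, -0.0, -0.0]
wrist_force: [-0.5, -0.2, 0.2]
gripper_width: 0.0448
gripper_force: 25.0
```

>>> {"api": "apply_moves", "payload": {
  "moves": [
    [[0,0,-0.02],[0,0,0]],
    [[0,0,-0.02],[0,0,0]],
    [[0,0,-0.02],[0,0,0]],
    [[0,0,-0.02],[0,0,0]],
    [[0,0,0],[0,0,0]],
    [[0,0,0],[0,0,0]],
    [[0,0,0],[0,0,0]]
  ]
}}

```text
t: 42.58
eef_pos: [0.4148, -0.3619, 0.1762]
orientation: [0.734, 0.679, 0.0, -0.001]
wrist_force: [-0.2, -0.1, -5.8]
gripper_width: 0.045
gripper_force: 25.0
```

Run:
```python
from h import *
plan([.6021,-.1095,.176],-3.2)
```

```text
t 42.6 at [ 0.4148 -0.3619  0.1762] psi -4.5 tilt [-0.0011  0.0012] | turn 1 x -0.0227 | shift 9 x [0.0292 0.0192 0.    ] tot [2.625e-01 1.729e-01 2.000e-04]
```

>>> {"api": "apply_moves", "payload": {
  "moves": [
    [[0,0,0],[0,0,-0.023]],
    [[0.0292,0.0192,0],[0,0,0]],
    [[0.0292,0.0192,0],[0,0,0]],
    [[0.0292,0.0192,0],[0,0,0]],
    [[0.0292,0.0192,0],[0,0,0]],
    [[0.0292,0.0192,0],[0,0,0]],
    [[0.0292,0.0192,0],[0,0,0]],
    [[0.0292,0.0192,0],[0,0,0]],
    [[0.0292,0.0192,0],[0,0,0]],
    [[0.0292,0.0192,0],[0,0,0]],
    [[0,0,0],[0,0,0]],
    [[0,0,0],[0,0,0]]
  ]
}}

```text
t: 43.58
eef_pos: [0.6027, -0.1079, 0.1758]
orientation: [0.725, 0.689, -0.0, -0.001]
wrist_force: [-0.0, -0.9, -3.8]
gripper_width: 0.045
gripper_force: 25.0
```

>>> {"api": "apply_moves", "payload": {
  "moves": [
    [[0,0,0.02],[0,0,0]],
    [[0,0,0.02],[0,0,0]],
    [[0,0,0.015],[0,0,0]],
    [[0,0,0],[0,0,0]],
    [[0,0,0],[0,0,0]],
    [[0,0,0],[0,0,0]]
  ]
}}

```text
t: 44.08
eef_pos: [0.6025, -0.1103, 0.123]
orientation: [0.727, 0.687, 0.0, 0.0]
wrist_force: [0.4, 0.4, -5.0]
gripper_width: 0.0453
gripper_force: 25.0
```

Run:
```python
from h import *
plan([.602,-.1093,.0975],-3.2)
```

```text
t 44.1 at [ 0.6025 -0.1103  0.123 ] psi -3.2 tilt [ 0.0003 -0.0002] | turn 1 x 0.0 | shift 1 x [ 0.0009 -0.0006  0.0255] tot [ 0.0009 -0.0006  0.0255]
```

>>> {"api": "apply_moves", "payload": {
  "moves": [
    [[0.001,0,0.01],[0,0,0]],
    [[0,0,0.008],[0,0,0]],
    [[0,0,0.006],[0,0,0]],
    [[0,0,0.001],[0,0,0]],
    [[0,0,0],[0,0,0]],
    [[0,0,0],[0,0,0]]
  ]
}}

```text
t: 44.58
eef_pos: [0.6024, -0.1086, 0.0971]
orientation: [0.726, 0.687, -0.0, -0.0]
wrist_force: [0.6, 0.2, -4.8]
gripper_width: 0.0453
gripper_force: 25.0
```

>>> {"api": "apply_moves", "payload": {
  "moves": [
    [[0,0,0.001],[0,0,0]],
    [[0,0,0],[0,0,0]],
    [[0,0,0],[0,0,0]]
  ]
}}

```text
t: 44.83
eef_pos: [0.6025, -0.1086, 0.0969]
orientation: [0.726, 0.687, 0.0, 0.0]
wrist_force: [-4.2, 0.1, 7.6]
gripper_width: 0.0451
gripper_force: 25.0
```

Contact. Release, rise and retreat.

>>> {"api": "apply_moves", "payload": {
  "moves": [
    [[0,0,0],[0,0,0]],
    [[0,0,0],[0,0,0]],
    [[0,0,0],[0,0,0]],
    [[0,0,0],[0,0,0]],
    [[0,0,0],[0,0,0]],
    [[0,0,0],[0,0,0]],
    [[0,0,0],[0,0,0]]
  ],
  "hand": 100
}}

```text
t: 45.42
eef_pos: [0.6026, -0.1087, 0.0964]
orientation: [0.726, 0.687, 0.0, 0.0]
wrist_force: [-0.6, -0.2, 0.1]
gripper_width: 0.0884
gripper_force: 0.0
```

>>> {"api": "apply_moves", "payload": {
  "moves": [
    [[0,0,-0.01],[0,0,0]],
    [[0,0,-0.02],[0,0,0]],
    [[0,0,-0.03],[0,0,0]],
    [[0,0,-0.03],[0,0,0]],
    [[0,0,-0.03],[0,0,0]],
    [[0,-0.03,-0.01],[0,0,0]],
    [[0,-0.04,0],[0,0,0]],
    [[0,-0.04,0],[0,0,0]],
    [[0,-0.04,0],[0,0,0]],
    [[0,-0.03,0],[0,0,0]],
    [[0,0,0],[0,0,0]],
    [[0,0,0],[0,0,0]]
  ]
}}

```text
t: 46.42
eef_pos: [0.4218, -0.0986, 0.2274]
orientation: [0.727, 0.687, 0.0, 0.0]
wrist_force: [0.7, -0.4, -0.1]
gripper_width: 0.0913
gripper_force: 0.0
```

Run:
```python
from h import *
p,d=env.snapshot("side"); P=cloud("side",d); z=P[...,2]
cv2.imwrite("pics/s10.png",p[80:320,180:400,::-1].repeat(2,0).repeat(2,1))
roi=(P[...,1]>-.25)&(P[...,1]<.2)&(P[...,0]<.75)&(P[...,0]>.55)
for lo,hi,nm in((.145,.17,"can"),(.119,.14,"tin"),(.045,.06,"pot")):
    k=cv2.connectedComponentsWithStats((roi&(z>lo)&(z<hi)).astype(np.uint8))
    for j in range(1,k[0]):
        if k[2][j,4]>60: r=cv2.minAreaRect(P[k[1]==j][:,:2].astype(np.float32)); print(nm,r)
```

```text
can ((0.6189689040184021, 0.061508722603321075), (0.03813021257519722, 0.0369010865688324), 11.941119194030762)
tin ((0.6195574998855591, 0.0503670759499073), (0.05323021486401558, 0.033011335879564285), 4.2881693840026855)
tin ((0.6012368202209473, -0.11258004605770111), (0.09682076424360275, 0.04559557884931564), 86.85523223876953)
pot ((0.6215450167655945, 0.04644176736474037), (0.0520206056535244, 0.020688440650701523), 9.142613410949707)
pot ((0.599968671798706, -0.1591421514749527), (0.042956024408340454, 0.005315442103892565), 1.6642322540283203)
```

View pics/s10.png

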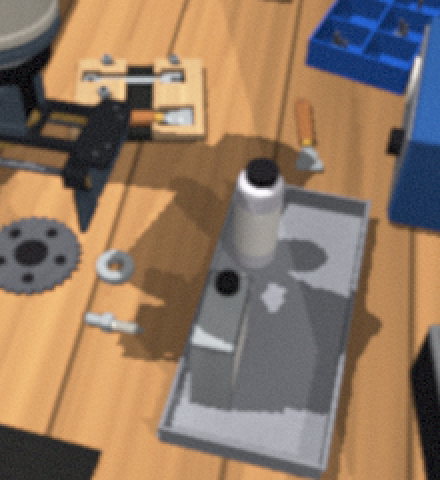

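The picture shows the can (260,215) and the tin (215,340) upright, 1–3 mm from where they started. The tools are in their pockets at (130,75) and (165,118). The pot is hidden behind the tin in this view, but nothing touched it.

```bash
python3 -c "
from workcell import env
print(env.hand_in())"
```

```text
the job is handed in; nothing more can be done
None
```

I handed the job in at about 46 s: both tools lie flat in their own pockets, and the can and tin are back upright within about 3 mm of where they stood. The grease pot was hidden from the camera at the end, but nothing touched it. The hand-in returned no verdict.

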